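Fetch the hinge pin from behind the ink cans and pin the swing arm

TASK

The hinge pin of the swing arm is parked on the rack behind the ink cans. First move all three cans, upright, from the rack into the white side tray; then lift the pin out and thread it down through both ears of the green bracket until its head rests on the upper ear; then put every can back, upright, on the middle of the spot of its own colour. Keep the cans upright throughout and do not knock over the glass needle jar.

Things in the scene. Friction and masses are not known exactly. Their poses are not given: they have to be found in the camera images.
- can_blue: Upright round ink can, 56 mm diameter, 150 mm tall, bare metal with a blue band and a blue top, about 0.35 kg. Origin: centre of its underside, z up its axis. It starts standing on the blue spot. Straight-sided, so it can be gripped across its diameter near the top.
- can_yellow: Upright round ink can, 56 mm diameter, 150 mm tall, bare metal with a yellow band and a yellow top, about 0.35 kg. Origin: centre of its underside, z up its axis. It starts standing on the yellow spot. Straight-sided, so it can be gripped across its diameter near the top.
- can_red: Upright round ink can, 56 mm diameter, 150 mm tall, bare metal with a red band and a red top, about 0.35 kg. Origin: centre of its underside, z up its axis. It starts standing on the red spot. Straight-sided, so it can be gripped across its diameter near the top.
- spot_blue: Place of the blue can: a blue rectangle, 76 (x) by 84 (y) by 2 mm, on the fixed rack board (124 x 280 mm, top 12 mm above the bench). Origin: centre of its underside; a can on it stands 2 mm higher. x points away from the robot, to the pin's side; y left along the row. The three spots lie in a row along y, 90 mm apart, in changing order of colours.
- spot_yellow: Place of the yellow can: a yellow rectangle, 76 (x) by 84 (y) by 2 mm, on the fixed rack board (124 x 280 mm, top 12 mm above the bench). Origin: centre of its underside; a can on it stands 2 mm higher. x points away from the robot, to the pin's side; y left along the row. The three spots lie in a row along y, 90 mm apart, in changing order of colours.
- spot_red: Place of the red can: a red rectangle, 76 (x) by 84 (y) by 2 mm, on the fixed rack board (124 x 280 mm, top 12 mm above the bench). Origin: centre of its underside; a can on it stands 2 mm higher. x points away from the robot, to the pin's side; y left along the row. The three spots lie in a row along y, 90 mm apart, in changing order of colours.
- pin: Hinge pin, upright, 0.12 kg: steel shaft 14 mm thick, 60 mm long, lowest 8 mm tapered to 8 mm; on it a round brass head 24 mm wide, 38 mm tall. Origin: lower end of the shaft, z up; head from z = 60 to 98 mm. It hangs by its head in a 19 mm hole of a black block (40 x 60 mm, top 64 mm above the bench) on the rack, 56 mm behind the middle spot. Lifts straight out by the head.
- bracket: Fixed bracket, left or right: green lower ear (0 to 26 mm above the bench), steel upper ear (50 to 64 mm), both 46 x 46 mm with a vertical 19 mm through bore on one axis, chamfer 2 mm. Origin: on that axis at bench level, z up. A post at x = 23 to 47 mm and a steel arm out to y = -122 mm are no higher than 64 mm. Pin fully in: head on the upper ear, shaft end 4 mm above the bench.
- tray: White side tray fixed to the bench, at the other side station, 280 mm along its x, 130 mm along its y, rim 14 mm high, walls 4 mm thick, floor 4 mm above the bench. Origin: centre of its underside. Three cans fit in one row along its x, 85 mm apart.
- needle_jar: Open glass jar with etching needles, 56 mm in diameter and 80 mm tall (needles to about 115 mm), standing loose on the bench between the robot and the rack. Origin: centre of its underside. Not part of the job; do not knock it over.
There are look-alikes about, which are no part of the job. Of the things that look like the needle_jar, take the one that is farthest to the robot's right at the start.

How it is judged:
On the way, in this order (a step that is already met when the one before it is completed fails the run):
1. all three cans stand released in the side tray, the pin still parked (x of can_blue in the frame of tray between -0.12 and 0.12 m and y of can_blue in the frame of tray between -0.045 and 0.045 m and z of each of can_blue, can_yellow, can_red in the frame of tray below 0.009 m and angle between each of can_blue, can_yellow, can_red's own z axis and vertical below 0.1 rad and linear speed of each of can_blue, can_yellow, can_red below 0.03 m/s and contact force between the fingers and can_blue below 0.1 N and x of can_yellow in the frame of tray between -0.12 and 0.12 m and y of can_yellow in the frame of tray between -0.045 and 0.045 m and contact force between the fingers and can_yellow below 0.1 N and x of can_red in the frame of tray between -0.12 and 0.12 m and y of can_red in the frame of tray between -0.045 and 0.045 m and contact force between the fingers and can_red below 0.1 N and distance of pin from where it was at the start of the episode below 0.02 m), for 0.2 s.
2. the pin is threaded through both ears, head down on the upper ear, the cans still in the tray (horizontal distance between pin and bracket below 0.006 m and z of pin in the frame of bracket below 0.008 m and angle between the z axis of pin and the z axis of bracket, either way round below 0.1 rad and linear speed of each of pin, can_blue, can_yellow, can_red below 0.03 m/s and x of can_blue in the frame of tray between -0.12 and 0.12 m and y of can_blue in the frame of tray between -0.045 and 0.045 m and z of each of can_blue, can_yellow, can_red in the frame of tray below 0.009 m and angle between each of can_blue, can_yellow, can_red's own z axis and vertical below 0.1 rad and contact force between the fingers and can_blue below 0.1 N and x of can_yellow in the frame of tray between -0.12 and 0.12 m and y of can_yellow in the frame of tray between -0.045 and 0.045 m and contact force between the fingers and can_yellow below 0.1 N and x of can_red in the frame of tray between -0.12 and 0.12 m and y of can_red in the frame of tray between -0.045 and 0.045 m and contact force between the fingers and can_red below 0.1 N), for 0.2 s.
At the end, for the whole second after the job is handed in: Pin in both bores: lower end under 8 mm above the bracket's origin, within 6 mm and 0.1 rad of the bore axis; each can upright (within 0.1 rad) on the spot of its colour, within 13 mm of its centre; needle jar standing (within 0.2 rad); all released and at rest (horizontal distance between pin and bracket below 0.006 m and z of pin in the frame of bracket below 0.008 m and angle between the z axis of pin and the z axis of bracket, either way round below 0.1 rad and linear speed of each of pin, can_blue, can_yellow, can_red below 0.03 m/s and horizontal distance between can_blue and spot_blue below 0.013 m and z of can_blue in the frame of spot_blue below 0.006 m and angle between each of can_blue, can_yellow, can_red's own z axis and vertical below 0.1 rad and horizontal distance between can_yellow and spot_yellow below 0.013 m and z of can_yellow in the frame of spot_yellow below 0.006 m and horizontal distance between can_red and spot_red below 0.013 m and z of can_red in the frame of spot_red below 0.006 m and angle between needle_jar's own z axis and vertical below 0.2 rad); the robot touches nothing.
It fails at once if a can is tipped over (angle between any of can_blue, can_yellow, can_red's own z axis and vertical above 0.6 rad).
It fails at once if the needle jar is knocked over (angle between needle_jar's own z axis and vertical above 0.5 rad).
It also fails if it takes over 144 s, if anything falls off the work surface, if the arm or the gripper's body presses on something with over 40 N, if the wrist force passes 120 N, or if a joint passes its speed limit or range.

ROBOT

A 6-joint arm with a two-finger parallel gripper is mounted at the origin on the work surface. World frame = base frame: x ahead of the robot, y to its left, z up, the work surface at z = 0. Lengths are in m, angles in rad, forces in N, time in s.
With the tool pointing down it reaches from about 0.275 to 0.725 m from the base axis. Payload 15.9 kg.
Tool frame: the origin (TCP) lies at the very end of the fingers, on their centre line; the grasp point (between the pads) lies 19 mm behind it (hold_point_z is the distance from the TCP to the grasp point, in m); z points along the fingers, x is the direction in which the jaws open and shut, and the axes are right-handed (so a half turn about z gives the same grasp; the last joint's range is limited). The gripper opens to 85 mm and grips with 20 to 120 N. Pads are 22 mm wide; open, the fingers measure 114 mm over their backs; the gripper's body (76 mm by 85 mm) begins 54 mm behind the grasp point. The pads swing forward as they close: fully open they stand 13 mm farther back than shut.
Start: joints at [1.185, 0.213, -0.034, 1.323, 0, 1.571], TCP at [0.188, 0.463, 0.231] pointing down, gripper open.
Joint ranges: [-2.98, 2.98], [-0.74, 1.72], [-1.14, 1.35], [-2.1, 2.04], [-1.57, 1.44], [-3.14, 3.14]. Speed limits (rad/s): [1.89, 1.89, 2.39, 2.57, 3.14, 3.14].

INTERFACE

Orientations are given as a 3x3 rotation matrix whose columns are the frame's x, y, z axes.
In Python, from rig import observe, grab_frame, camera_params, hand_in, cut_out, mark_of, hold_point_z gives the robot as it stands. The module is installed in compiled form; this text tells all that it offers.
- The arm moves only by the shell command python3 -m jog 'ROWS'. ROWS is JSON, a list of rows, each a list of 7 numbers: the shift along the tool's x, y, z in cm, then the turn, a rotation vector about the tool's x, y, z in rad, then the closure, from 0 (fully open) to 1 (shut). In form: [[x, y, z, ax, ay, az, hand], ...]. A call has 1 to 12 rows; each row is the pose to reach, as a shift and turn from the pose commanded when the call began, along the tool's axes at that moment; what a row does not reach only later rows make up. A row lasts 1/8 s, in which the tool goes at most 62.5 mm and 10.7 degrees, less where a joint would pass 70% of its speed; a pose out of reach is approached as far as the arm can. A call with a gripper value outside its range is refused whole. The fingers move at their own pace and stop on an object; the grip force is fixed at half the most. Time passes only in rows, so rows that repeat a pose let the fingers close. It gives the time, the measured TCP pose, the force and the opening at its end, in the units of the state.
- observe(): the state, without advancing time (a new reading comes with each control period).
- grab_frame(name): name is "scene" or "side" or "wrist"; returns the picture (400x640x3 uint8, red, green, blue); there is no depth.
- camera_params(name): a dict with "camera_matrix" (3x3 intrinsics, pixels), "k1" (the pictures are not rectified: a ray, as slopes to the right and down, at radius r is drawn at 1 + k1 r^2 times it, then the intrinsics apply), "R" (3x3) and "t" (3): a world point X has camera coordinates R X + t; the wrist camera has in their place "T_tool_cam" (4x4, takes a point from camera to tool coordinates, whose origin is the TCP and whose axes are the tool frame's). Camera axes: x right, y down, z forward; pixel columns grow to the right and rows downward; lengths in m; the calibration is good to about 2 mm. A picture is of the moment at which its call begins: read the wrist's pose just before it. camera_params takes no time and is no camera call.
- hand_in(): hands the job in, once; it reports no verdict.
Trained networks look in the newest picture that a camera, given by its name, has taken for a name from the list of things; names that differ only in an ending like _2 or _b are one class to them, and where a whole thing is asked for, a point or a joint stands for the part that bears it (a point fixed in the world has none). Each returns a list of dicts, best first, with "p" (0 to 1); they miss things now and then, are a little off and sometimes report something else, mostly with a low value. They report only what shows in the picture. A call takes as long as a camera call. They do not tell look-alikes from the thing itself.
- cut_out(camera, name): "pixels" (400x640 bool, what is visible of it).
- mark_of(camera, name): "at" ([x, y, z] in m, in world coordinates, good to about 4 mm: a listed point, or the origin of a listed thing).
The state is a dict: "clock": time; "joint_pos": joint angles; "dq": joint speeds; "joint_torque": joint torques, N m; "eef_pos": TCP position; "tool_rot": TCP orientation; "wrist_force": force on the tool from outside, world axes, zero at the start; "moment": the same for the moment, N m; "opening": finger opening in m.
Only numpy, scipy, OpenCV 4.12 (cv2) and the standard library are available. Lean on these libraries where they do the work, as an engineer would, in place of code of your own. Each camera call takes 0.05 s, during which the arm holds its last target.

## Working session

There is one attempt and no reset: what is moved stays moved. The work goes in short steps, Python scripts to look and compute and a shell command to move; the robot and the scene stay as the last step left them, time stands still between calls to the robot, and variables do not carry over. Pictures are saved under pics/ and viewed, and the job is handed in when it is done.

```bash
mkdir -p pics
python3 - <<'E'
from rig import *
import cv2
print(observe())
for n in ["scene","side","wrist"]:
    im=grab_frame(n); cv2.imwrite(f"pics/a_{n}.png",im[:,:,::-1])
    print(n,camera_params(n))
print(hold_point_z)
E
```

```text
{'clock': 0.0, 'joint_pos': array([ 1.18499777e+00,  2.13377493e-01, -3.50770356e-02,  1.32347937e+00,
       -3.01906600e-05,  1.57081965e+00]), 'dq': array([-4.55387409e-04, -1.68444825e-03,  8.44159612e-04, -8.75262701e-04,
        7.17852223e-05, -2.67162923e-04]), 'joint_torque': array([ 3.90108355e-03, -6.86166501e+01,  4.87119341e+01,  1.73012924e-02,
        3.37886331e-04, -2.96423912e-05]), 'eef_pos': array([0.18803001, 0.46292945, 0.23079838]), 'tool_rot': array([[ 3.76320476e-01,  9.26489471e-01, -4.00096005e-04],
       [ 9.26488859e-01, -3.76320688e-01, -1.06531981e-03],
       [-1.13757199e-03,  3.02171666e-05, -9.99999353e-01]]), 'wrist_force': array([-0.82731802, -0.49317728,  0.28406586]), 'moment': array([ 0.00987374, -0.00918362,  0.02618119]), 'opening': 0.08568212360970351}
scene {'camera_matrix': array([[401.04224702,   0.        , 320.30759647],
       [  0.        , 401.04224702, 200.54867557],
       [  0.        ,   0.        ,   1.        ]]), 'k1': -0.03923659557147917, 'R': array([[-0.00940448,  0.99980946, -0.01710534],
       [ 0.82909333, -0.00176686,
[... 388 characters left out ...]
  0.78759435, -0.56873601],
       [-0.17299455, -0.54184289, -0.82248354]]), 't': array([ 0.46525643, -0.10349408,  1.28862113])}
wrist {'camera_matrix': array([[357.06431112,   0.        , 322.61550013],
       [  0.        , 357.06431112, 194.72003981],
       [  0.        ,   0.        ,   1.        ]]), 'k1': -0.04442240912317811, 'T_tool_cam': array([[ 9.99999820e-01,  2.77769030e-04, -5.31805615e-04,
         1.72543354e-03],
       [-1.17688384e-04,  9.59969369e-01,  2.80104974e-01,
        -7.19250884e-02],
       [ 5.88321587e-04, -2.80104861e-01,  9.59969229e-01,
        -1.42104208e-01],
       [ 0.00000000e+00,  0.00000000e+00,  0.00000000e+00,
         1.00000000e+00]])}
0.0187
```

View pics/a_scene.png

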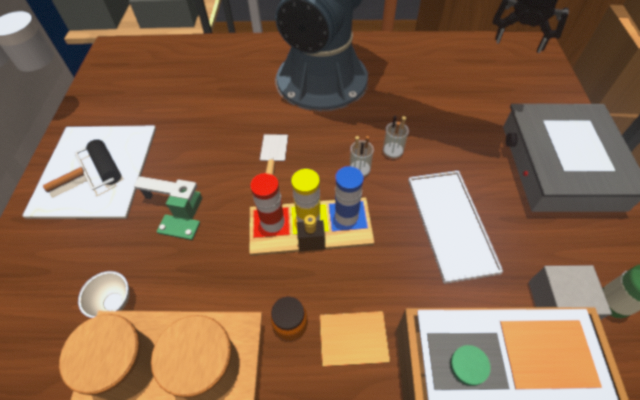

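View pics/a_side.png

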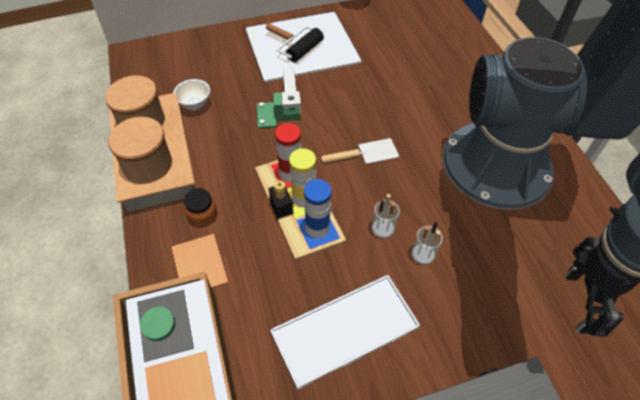

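Run:
```python
from rig import *
import numpy as np
for cam in ["scene","side"]:
    for n in ["can_blue","can_yellow","can_red","spot_blue","spot_yellow","spot_red","pin","bracket","tray","needle_jar"]:
        print(cam,n,[(round(d["p"],2),np.round(d["at"],4).tolist()) for d in mark_of(cam,n)])
print(observe()["clock"])
```

```text
scene can_blue [(0.56, [0.5271, -0.1114, 0.011]), (0.55, [0.512, 0.0616, 0.0151])]
scene can_yellow [(0.93, [0.5166, -0.03, 0.0116])]
scene can_red [(0.9, [0.5272, -0.112, 0.0123])]
scene spot_blue [(0.56, [0.5132, 0.0663, 0.0053]), (0.27, [0.5277, 0.3037, -0.0023])]
scene spot_yellow [(0.55, [0.5216, -0.0231, 0.0101])]
scene spot_red [(0.91, [0.5278, -0.1126, 0.016])]
scene pin [(0.64, [0.4712, -0.3203, -0.0049]), (0.58, [0.5765, -0.0222, 0.0052])]
scene bracket [(0.79, [0.4705, -0.3164, -0.0002])]
scene tray [(0.61, [0.5255, 0.307, 0.0013])]
scene needle_jar [(0.64, [0.2998, 0.1925, -0.0004]), (0.61, [0.3624, 0.1013, 0.0066])]
side can_blue [(0.67, [0.5083, 0.0615, 0.0159])]
side can_yellow [(0.77, [0.5172, -0.0259, 0.0135])]
side can_red [(0.68, [0.5265, -0.1138, 0.0133])]
side spot_blue [(0.98, [0.5071, 0.06, 0.0106])]
side spot_yellow [(0.47, [0.5194, -0.027, 0.0091])]
side spot_red [(0.45, [0.5251, -0.1194, 0.0095]), (0.34, [0.5741, -0.02, 0.0007])]
side pin [(0.53, [0.5735, -0.0207, 0.0018])]
side bracket [(0.87, [0.4712, -0.3178, -0.0018])]
side tray [(0.65, [0.5264, 0.3024, 0.0037]), (0.36, [0.5215, -0.0264, 0.0111])]
side needle_jar [(0.78, [0.3025, 0.1939, -0.0048])]
1.15
```

The scene view faces the robot, so image left is the robot's right. Candidates:
- **Needle jar:** (361,158) and (396,140). The first is farther to the robot's right, so it is the one meant, but I'll avoid both.
- **Cans:** red (268,205), yellow (305,200), blue (348,198).
- **Pin:** brass head at (310,225) on the black block.
- **Bracket:** green and steel at (182,200).
- **Tray:** white frame at (453,225). The white paper at (90,170) and the small card at (273,147) are look-alikes.

Next I'll get the tray and bracket orientation and refine the positions.

```bash
cat > h.py <<'E'
from rig import *
import numpy as np, cv2
def P(cam):
    c=camera_params(cam); K=c["camera_matrix"]
    if cam=="wrist":
        s=observe(); T=np.eye(4);T[:3,:3]=s["tool_rot"];T[:3,3]=s["eef_pos"]
        M=np.linalg.inv(T@c["T_tool_cam"]); R,t=M[:3,:3],M[:3,3]
    else: R,t=c["R"],c["t"]
    return K,c["k1"],R,t
def unproj(cam,uv,z,p=None):
    K,k1,R,t=p or P(cam)
    uv=np.atleast_2d(np.array(uv,float)); out=[]
    C=-R.T@t
    for u,v in uv:
        d=np.array([(u-K[0,2])/K[0,0],(v-K[1,2])/K[1,1]]);q=d.copy()
        for _ in range(20): q=d/(1+k1*(q@q))
        w=R.T@np.array([q[0],q[1],1]); out.append(C+w*(z-C[2])/w[2])
    return np.array(out)
def proj(cam,X,p=None):
    K,k1,R,t=p or P(cam)
    c=np.atleast_2d(X)@R.T+t; s=c[:,:2]/c[:,2:]; r=(s**2).sum(1,keepdims=True); s=s*(1+k1*r)
    return s*[K[0,0],K[1,1]]+[K[0,2],K[1,2]]
def rel(pos,heading):
    """shift in cm and turn about tool z to get TCP to pos with tool x heading (or +pi), tool down"""
    s=observe();R=s["tool_rot"]; d=R.T@(np.array(pos)-s["eef_pos"])*100
    h=np.arctan2(R[1,0],R[0,0]); dh=(heading-h+np.pi/2)%np.pi-np.pi/2
    print("shift",np.round(d,2),"az",round(-dh,3),"rows",np.linalg.norm(d)/6.25,abs(dh)/.187,"t",round(s["clock"],2),"pos",np.round(s["eef_pos"],4),"j6",round(s["joint_pos"][5],2))
E
python3 - <<'E'
from h import *
for cam in ["scene","side"]:
    im=grab_frame(cam)
    m=cut_out(cam,"tray")
    k=m[0]["pixels"].astype(np.uint8)
    cs,_=cv2.findContours(k,0,2); c=max(cs,key=cv2.contourArea)
    w=unproj(cam,c[:,0,:],0.014)[:,:2].astype(np.float32)
    r=cv2.minAreaRect(w); print(cam,"tray",m[0]["p"],r)
    for n in ["spot_blue","spot_red","spot_yellow"]:
        for d in cut_out(cam,n)[:1]:
            k=d["pixels"].astype(np.uint8); cs,_=cv2.findContours(k,0,2); c=max(cs,key=cv2.contourArea)
            print(n,d["p"],cv2.minAreaRect(unproj(cam,c[:,0,:],0.014)[:,:2].astype(np.float32)))
    # can tops by colour
    hsv=cv2.cvtColor(im,cv2.COLOR_RGB2HSV)
    p={"scene":[(266,186),(306,180),(349,179)],"side":[(288,134),(302,160),(318,192)]}[cam]
    for (x,y) in p:
        h0=int(hsv[y,x,0]); dh=np.abs(hsv[:,:,0].astype(int)-h0);dh=np.minimum(dh,180-dh)
        k=((dh<8)&(hsv[:,:,1]>120)&(hsv[:,:,2]>100)).astype(np.uint8)
        k[:,:max(0,x-22)]=0;k[:,x+22:]=0;k[:y-18]=0;k[y+18:]=0
        lab=cv2.connectedComponents(k)[1]; ys,xs=np.where(lab==lab[y,x])
        wpts=unproj(cam,np.c_[xs,ys],0.164)[:,:2].astype(np.float32)
        print((x,y),len(xs),xs.min(),xs.max(),ys.min(),ys.max(),cv2.minEnclosingCircle(wpts), wpts.mean(0))
E
```

```text
scene tray 0.63 ((0.5273063778877258, 0.30539822578430176), (0.2884950339794159, 0.1367889940738678), 8.884296417236328)
spot_red 0.66 ((0.5278777480125427, -0.1154089868068695), (0.07611176371574402, 0.08407028764486313), 5.987926483154297)
spot_yellow 0.73 ((0.5153995156288147, 0.007774970959872007), (0.07522913068532944, 0.015834825113415718), 5.117368221282959)
(266, 186) 669 249 280 172 199 ((0.5306891202926636, -0.1106838509440422), 0.03519724681973457) [ 0.53170055 -0.11177997]
(306, 180) 600 291 319 168 194 ((0.5206950306892395, -0.028947729617357254), 0.03327064961194992) [ 0.52053523 -0.02873535]
(349, 179) 494 336 362 167 189 ((0.5130962133407593, 0.060531388968229294), 0.029167987406253815) [0.513596   0.06058224]
side tray 0.64 ((0.5254374742507935, 0.3085160553455353), (0.2844026982784271, 0.13550733029842377), 9.78164005279541)
spot_blue 0.98 ((0.5100735425949097, 0.06265240162611008), (0.08021586388349533, 0.08542460948228836), 4.833716869354248)
spot_red 0.41 ((0.558655858039856, -0.12658974528312683), (0.015022680163383484, 0.05165236070752144), 6.652831554412842)
(288, 134) 451 274 301 122 142 ((0.5286840200424194, -0.11215822398662567), 0.03175949305295944) [ 0.5287855  -0.11191103]
(302, 160) 469 289 315 148 170 ((0.5179920792579651, -0.027010183781385422), 0.03180541470646858) [ 0.5179134  -0.02689153]
(318, 192) 486 304 330 179 202 ((0.5120902061462402, 0.06241155415773392), 0.0295017771422863) [0.51193184 0.06292854]
```

Run:
```python
import re
s=open('h.py').read()
s=s.replace("dh=(heading-h+np.pi/2)%np.pi-np.pi/2","dh=(heading-h+np.pi)%(2*np.pi)-np.pi")
s+='''
slot={"far":(.610,.321),"mid":(.526,.307),"near":(.442,.293)}
can={"blue":(.5105,.0625),"yellow":(.5185,-.0265),"red":(.5270,-.1145)}
RH=.095; TH=1.734
'''
open('h.py','w').write(s)
import cv2
im=cv2.imread('pics/a_scene.png')[100:270,120:440]
cv2.imwrite('pics/crop1.png',cv2.resize(im,None,fx=2.5,fy=2.5,interpolation=cv2.INTER_CUBIC))
from h import *
rel([*can["blue"],.23],RH)
```

```text
shift [-25.    44.95   0.13] az 1.09 rows 8.22885497589489 5.828696384534945 t 1.65 pos [0.1881 0.4632 0.2313] j6 1.57
```

View pics/crop1.png

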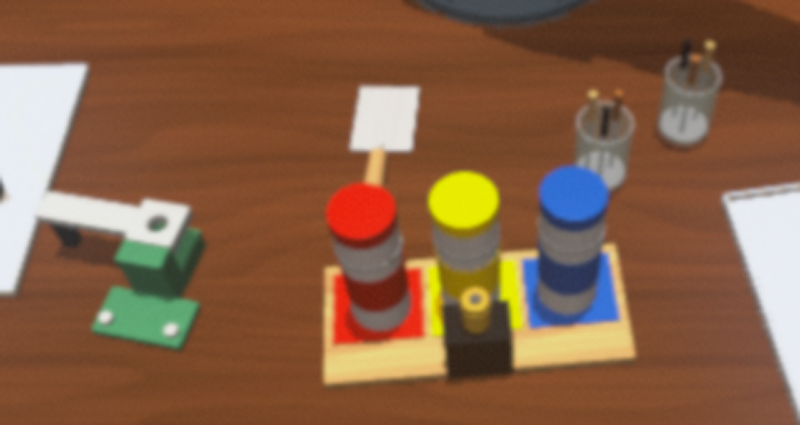

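The crop confirms the three cans on matching spots, the pin's brass head at (475,300) in the crop, the bracket's steel upper ear with its bore at (157,222), and the two jars. Next I move over the blue can.

```bash
python3 -m jog '[[-25,44.95,0.1,0,0,1.09,0],[-25,44.95,0.1,0,0,1.09,0],[-25,44.95,0.1,0,0,1.09,0],[-25,44.95,0.1,0,0,1.09,0],[-25,44.95,0.1,0,0,1.09,0],[-25,44.95,0.1,0,0,1.09,0],[-25,44.95,0.1,0,0,1.09,0],[-25,44.95,0.1,0,0,1.09,0],[-25,44.95,0.1,0,0,1.09,0],[-25,44.95,0.1,0,0,1.09,0]]'
python3 - <<'E'
from h import *
im=grab_frame("wrist"); cv2.imwrite("pics/b1.png",im[:,:,::-1])
rel([*can["blue"],.115],RH)
for n in can: print(n,[(round(d["p"],2),np.round(d["at"],4).tolist()) for d in mark_of("wrist","can_"+n)])
E
```

```text
clock: 2.9
eef_pos: [0.5106, 0.062, 0.23]
tool_rot: [[0.996, 0.093, -0.001], [0.093, -0.996, 0.0], [-0.001, -0.0, -1.0]]
wrist_force: [-0.4, 0.8, 0.4]
opening: 0.0855
shift [ 0.04  0.04 11.52] az -0.0 rows 1.8430774028524783 0.0013602085623760866 t 2.95 pos [0.5101 0.0629 0.2302] j6 1.6
blue [(0.97, [0.509, 0.0624, 0.0141]), (0.75, [0.5167, -0.0292, 0.0165])]
yellow [(0.93, [0.5158, -0.0303, 0.0164])]
red []
```

View pics/b1.png

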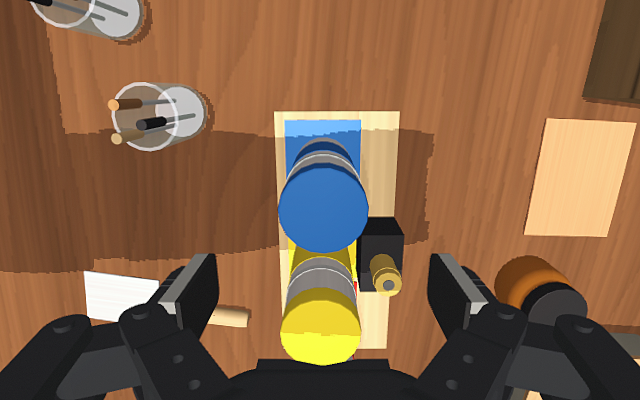

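The wrist view shows the blue can top at (323,205) and the mark agrees with the TCP to within 2 mm. I descend and grip.

```bash
python3 -m jog '[[0,0,5,0,0,0,0],[0,0,10,0,0,0,0],[0,0,11.5,0,0,0,0],[0,0,11.5,0,0,0,0],[0,0,11.5,0,0,0,1],[0,0,11.5,0,0,0,1],[0,0,11.5,0,0,0,1],[0,0,11.5,0,0,0,1],[0,0,11.5,0,0,0,1],[0,0,11.5,0,0,0,1]]'
python3 - <<'E'
from h import *
rel([*slot["far"],.165],TH)
print(observe()["opening"])
E
```

```text
clock: 4.35
eef_pos: [0.5115, 0.0626, 0.1171]
tool_rot: [[0.995, 0.095, 0.003], [0.095, -0.995, 0.0], [0.003, -0.0, -1.0]]
wrist_force: [-3.6, 0.0, 13.3]
opening: 0.0555
shift [ 12.27 -24.79  -4.75] az -1.639 rows 4.490314906235205 8.7650316158778 t 4.35 pos [0.5115 0.0626 0.1171] j6 1.6
0.05546229067218831
```

```bash
python3 -m jog '[[0,0,-2.5,0,0,0,1],[0,0,-5,0,0,0,1],[3,-6,-5,0,0,-0.4,1],[6,-12,-5,0,0,-0.8,1],[9,-18,-5,0,0,-1.2,1],[12.25,-24.8,-5,0,0,-1.64,1],[12.25,-24.8,-5,0,0,-1.64,1],[12.25,-24.8,-5,0,0,-1.64,1],[12.25,-24.8,-5,0,0,-1.64,1],[12.25,-24.8,-5,0,0,-1.64,1],[12.25,-24.8,-5,0,0,-1.64,1],[12.25,-24.8,-5,0,0,-1.64,1]]'
python3 - <<'E'
from h import *
rel([*slot["far"],.107],TH)
print(observe()["opening"])
im=grab_frame("scene"); cv2.imwrite("pics/b2.png",im[:,:,::-1])
E
```

```text
clock: 5.85
eef_pos: [0.6091, 0.321, 0.1658]
tool_rot: [[-0.163, 0.987, 0.0], [0.987, 0.163, 0.0], [0.0, 0.0, -1.0]]
wrist_force: [0.2, -0.9, -2.6]
opening: 0.0551
shift [-0.01  0.09  5.88] az 0.0 rows 0.9416380140993542 0.0004785041006968489 t 5.85 pos [0.6091 0.321  0.1658] j6 0.32
0.05508666397892089
```

View pics/b2.png

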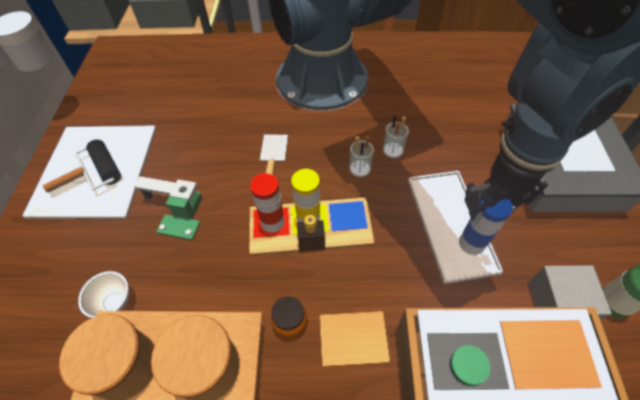

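The blue can hangs upright over the far part of the tray at (480,228), so I lower and release it.

```bash
python3 -m jog '[[0,0.1,3,0,0,0,1],[0,0.1,5,0,0,0,1],[0,0.1,5.8,0,0,0,1],[0,0.1,5.8,0,0,0,1],[0,0.1,5.8,0,0,0,0],[0,0.1,5.8,0,0,0,0],[0,0.1,5.8,0,0,0,0],[0,0.1,5.8,0,0,0,0],[0,0.1,1,0,0,0,0],[0,0.1,-4,0,0,0,0],[0,0.1,-7,0,0,0,0],[0,0.1,-7,0,0,0,0]]'
python3 - <<'E'
from h import *
rel([*can["yellow"],.235],RH)
rel([*can["yellow"],.115],RH)
E
```

```text
clock: 7.4
eef_pos: [0.6109, 0.3216, 0.2379]
tool_rot: [[-0.163, 0.987, 0.004], [0.987, 0.163, 0.002], [0.001, 0.004, -1.0]]
wrist_force: [0.4, -0.2, -0.4]
opening: 0.085
shift [-32.84 -14.8    0.19] az 1.64 rows 5.762993233221921 8.76975583295604 t 7.4 pos [0.6109 0.3216 0.2379] j6 0.32
shift [-32.85 -14.85  12.19] az 1.64 rows 6.088952710029281 8.76975583295604 t 7.4 pos [0.6109 0.3216 0.2379] j6 0.32
```

```bash
python3 -m jog '[[-32.8,-14.8,0.2,0,0,1.64,0],[-32.8,-14.8,0.2,0,0,1.64,0],[-32.8,-14.8,0.2,0,0,1.64,0],[-32.8,-14.8,0.2,0,0,1.64,0],[-32.8,-14.8,0.2,0,0,1.64,0],[-32.8,-14.8,0.2,0,0,1.64,0],[-32.8,-14.8,0.2,0,0,1.64,0],[-32.8,-14.8,0.2,0,0,1.64,0],[-32.8,-14.8,0.2,0,0,1.64,0],[-32.8,-14.8,0.2,0,0,1.64,0]]'
python3 - <<'E'
from h import *
rel([*can["yellow"],.115],RH)
im=grab_frame("side"); cv2.imwrite("pics/b3.png",im[:,:,::-1])
im=grab_frame("wrist"); cv2.imwrite("pics/b3w.png",im[:,:,::-1])
for n in can: print(n,[(round(d["p"],2),np.round(d["at"],4).tolist()) for d in mark_of("wrist","can_"+n)])
E
```

```text
clock: 8.65
eef_pos: [0.5171, -0.0267, 0.2325]
tool_rot: [[0.995, 0.096, -0.001], [0.096, -0.995, 0.0], [-0.001, -0.0, -1.0]]
wrist_force: [0.5, 0.2, -0.3]
opening: 0.0853
shift [ 0.15  0.   11.75] az 0.001 rows 1.8795569084498476 0.0038099329584777466 t 8.65 pos [ 0.5171 -0.0267  0.2325] j6 1.42
blue []
yellow [(0.66, [0.5152, -0.029, 0.0138])]
red [(0.71, [0.5286, -0.1118, 0.0137])]
```

View pics/b3.png

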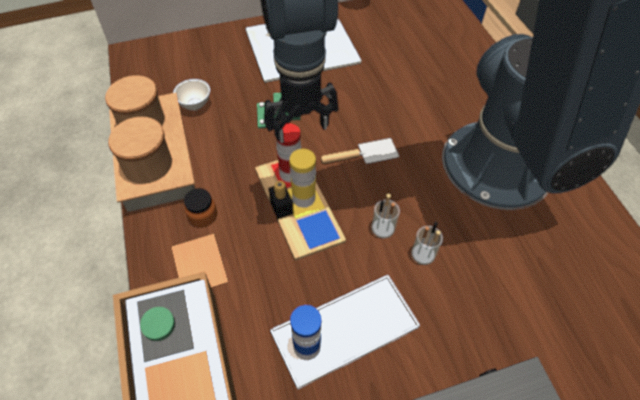

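The blue can stands upright in the far part of the tray at (306,332). Next is the yellow can.

```bash
python3 -m jog '[[0.1,0,5,0,0,0,0],[0.1,0,10,0,0,0,0],[0.1,0,11.7,0,0,0,0],[0.1,0,11.7,0,0,0,0],[0.1,0,11.7,0,0,0,1],[0.1,0,11.7,0,0,0,1],[0.1,0,11.7,0,0,0,1],[0.1,0,11.7,0,0,0,1],[0.1,0,11.7,0,0,0,1],[0.1,0,11.7,0,0,0,1]]'
python3 - <<'E'
from h import *
rel([*slot["mid"],.17],TH)
print(observe()["opening"])
E
```

```text
clock: 10.15
eef_pos: [0.5191, -0.0266, 0.1177]
tool_rot: [[0.995, 0.095, 0.002], [0.095, -0.995, -0.0], [0.002, 0.0, -1.0]]
wrist_force: [-3.5, 0.7, 8.7]
opening: 0.0548
shift [  3.87 -33.14  -5.24] az -1.639 rows 5.4041413750111404 8.763565473601819 t 10.15 pos [ 0.5191 -0.0266  0.1177] j6 1.42
0.05476213203840129
```

```bash
python3 -m jog '[[0,0,-2.5,0,0,0,1],[0,0,-5.2,0,0,-0.1,1],[0.7,-6,-5.2,0,0,-0.28,1],[1.3,-11,-5.2,0,0,-0.46,1],[2,-17,-5.2,0,0,-0.64,1],[2.6,-22,-5.2,0,0,-0.82,1],[3.2,-27,-5.2,0,0,-1,1],[3.6,-31,-5.2,0,0,-1.18,1],[3.9,-33.15,-5.2,0,0,-1.36,1],[3.9,-33.15,-5.2,0,0,-1.54,1],[3.9,-33.15,-5.2,0,0,-1.64,1],[3.9,-33.15,-5.2,0,0,-1.64,1]]'
python3 - <<'E'
from h import *
rel([*slot["mid"],.1085],TH)
print(observe()["opening"])
E
```

```text
clock: 11.65
eef_pos: [0.526, 0.3073, 0.1687]
tool_rot: [[-0.163, 0.987, 0.0], [0.987, 0.163, 0.0], [0.0, 0.0, -1.0]]
wrist_force: [0.3, -0.2, -3.4]
opening: 0.0547
shift [-0.03 -0.01  6.02] az 0.001 rows 0.9639931735024792 0.003105226893543445 t 11.65 pos [0.526  0.3073 0.1687] j6 0.36
0.054680319251622325
```

```bash
python3 -m jog '[[0,0,3,0,0,0,1],[0,0,5,0,0,0,1],[0,0,6.05,0,0,0,1],[0,0,6.05,0,0,0,1],[0,0,6.05,0,0,0,0],[0,0,6.05,0,0,0,0],[0,0,6.05,0,0,0,0],[0,0,6.05,0,0,0,0],[0,0,1,0,0,0,0],[0,0,-4,0,0,0,0],[0,0,-7,0,0,0,0],[0,0,-7,0,0,0,0]]'
python3 - <<'E'
from h import *
rel([*can["red"],.235],RH)
E
```

```text
clock: 13.15
eef_pos: [0.5269, 0.3077, 0.2408]
tool_rot: [[-0.163, 0.987, 0.004], [0.987, 0.163, 0.002], [0.001, 0.004, -1.0]]
wrist_force: [-0.4, -0.7, -0.3]
opening: 0.0854
shift [-41.66  -6.89   0.49] az 1.64 rows 6.756466954887827 8.769881117017187 t 13.15 pos [0.5269 0.3077 0.2408] j6 0.36
```

```bash
python3 -m jog '[[-41.7,-6.9,0.4,0,0,1.64,0],[-41.7,-6.9,0.4,0,0,1.64,0],[-41.7,-6.9,0.4,0,0,1.64,0],[-41.7,-6.9,0.4,0,0,1.64,0],[-41.7,-6.9,0.4,0,0,1.64,0],[-41.7,-6.9,0.4,0,0,1.64,0],[-41.7,-6.9,0.4,0,0,1.64,0],[-41.7,-6.9,0.4,0,0,1.64,0],[-41.7,-6.9,0.4,0,0,1.64,0],[-41.7,-6.9,0.4,0,0,1.64,0],[-41.7,-6.9,0.4,0,0,1.64,0]]'
python3 - <<'E'
from h import *
rel([*can["red"],.115],RH)
im=grab_frame("side"); cv2.imwrite("pics/b4.png",im[:,:,::-1])
im=grab_frame("wrist"); cv2.imwrite("pics/b4w.png",im[:,:,::-1])
for n in can: print(n,[(round(d["p"],2),np.round(d["at"],4).tolist()) for d in mark_of("wrist","can_"+n)])
E
```

```text
clock: 14.52
eef_pos: [0.5258, -0.1154, 0.2338]
tool_rot: [[0.995, 0.098, -0.001], [0.098, -0.995, 0.0], [-0.001, -0.0, -1.0]]
wrist_force: [-0.5, 0.1, -0.7]
opening: 0.0854
shift [ 0.13 -0.07 11.88] az 0.003 rows 1.9015691707263702 0.018557567903252206 t 14.53 pos [ 0.5258 -0.1154  0.2338] j6 1.26
blue []
yellow []
red [(0.92, [0.5305, -0.1127, 0.0125]), (0.56, [0.4685, -0.3198, -0.0027])]
```

View pics/b4.png

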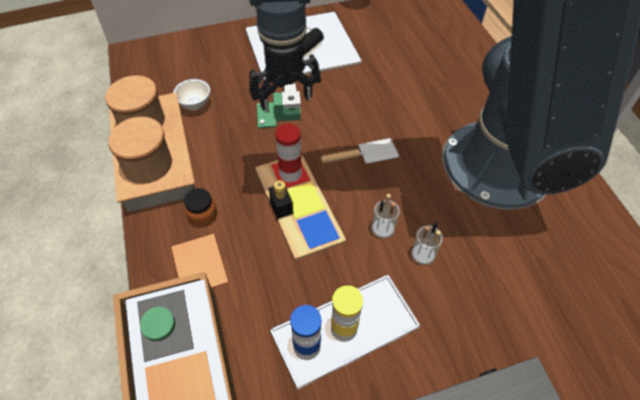

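View pics/b4w.png

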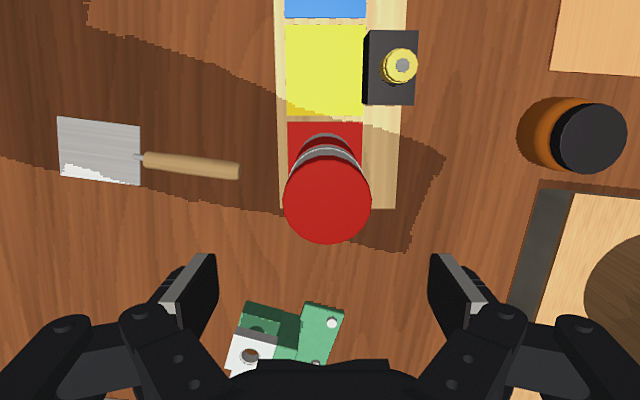

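Blue (306,330) and yellow (347,311) stand upright in the tray. The red can is centred under the gripper at (327,200) in the wrist view, so I grip red.

```bash
python3 -m jog '[[0.2,-0.1,5,0,0,0,0],[0.2,-0.1,10,0,0,0,0],[0.2,-0.1,11.8,0,0,0,0],[0.2,-0.1,11.8,0,0,0,0],[0.2,-0.1,11.8,0,0,0,1],[0.2,-0.1,11.8,0,0,0,1],[0.2,-0.1,11.8,0,0,0,1],[0.2,-0.1,11.8,0,0,0,1],[0.2,-0.1,11.8,0,0,0,1],[0.2,-0.1,11.8,0,0,0,1]]'
python3 - <<'E'
from h import *
rel([*slot["near"],.17],TH)
print(observe()["opening"])
E
```

```text
clock: 16.02
eef_pos: [0.5286, -0.1145, 0.1177]
tool_rot: [[0.995, 0.095, 0.002], [0.095, -0.995, -0.001], [0.002, 0.001, -1.0]]
wrist_force: [-2.4, 0.7, 7.1]
opening: 0.0546
shift [ -4.74 -41.39  -5.27] az -1.639 rows 6.718095361065119 8.764190870150033 t 16.02 pos [ 0.5286 -0.1145  0.1177] j6 1.26
0.05462048901271507
```

```bash
python3 -m jog '[[0,0,-2.5,0,0,0,1],[0,0,-5.2,0,0,-0.1,1],[-0.6,-6,-5.2,0,0,-0.28,1],[-1.3,-12,-5.2,0,0,-0.46,1],[-2,-18,-5.2,0,0,-0.64,1],[-2.7,-24,-5.2,0,0,-0.82,1],[-3.4,-30,-5.2,0,0,-1,1],[-4,-36,-5.2,0,0,-1.18,1],[-4.7,-41.4,-5.2,0,0,-1.36,1],[-4.7,-41.4,-5.2,0,0,-1.54,1],[-4.7,-41.4,-5.2,0,0,-1.64,1],[-4.7,-41.4,-5.2,0,0,-1.64,1]]'
python3 - <<'E'
from h import *
rel([*slot["near"],.1085],TH)
print(observe()["opening"])
E
```

```text
clock: 17.52
eef_pos: [0.4419, 0.2935, 0.1687]
tool_rot: [[-0.163, 0.987, 0.0], [0.987, 0.163, 0.0], [0.0, 0.0, -1.0]]
wrist_force: [0.4, -0.3, -4.5]
opening: 0.0549
shift [-0.05 -0.    6.02] az 0.001 rows 0.9632052949370992 0.0037713880744682893 t 17.52 pos [0.4419 0.2935 0.1687] j6 0.42
0.0549077744211032
```

```bash
python3 -m jog '[[0,0,3,0,0,0,1],[0,0,5,0,0,0,1],[0,0,6.05,0,0,0,1],[0,0,6.05,0,0,0,1],[0,0,6.05,0,0,0,0],[0,0,6.05,0,0,0,0],[0,0,6.05,0,0,0,0],[0,0,6.05,0,0,0,0],[0,0,1,0,0,0,0],[0,0,-4,0,0,0,0],[0,0,-7,0,0,0,0],[0,0,-7,0,0,0,0]]'
python3 - <<'E'
from h import *
im=grab_frame("side"); cv2.imwrite("pics/b5s.png",im[:,:,::-1])
im=grab_frame("scene"); cv2.imwrite("pics/b5.png",im[:,:,::-1])
rel([.574,-.021,.20],RH)
for cam in ["scene","side"]:
  for n in ["can_blue","can_yellow","can_red","spot_blue","spot_yellow","spot_red"]:
    print(cam,n,[(round(d["p"],2),np.round(d["at"],4).tolist()) for d in mark_of(cam,n)[:2]])
    if "spot" in n:
      for d in cut_out(cam,n)[:1]:
            k=d["pixels"].astype(np.uint8); cs,_=cv2.findContours(k,0,2); c=max(cs,key=cv2.contourArea)
            print("   ",d["p"],cv2.minAreaRect(unproj(cam,c[:,0,:],0.014)[:,:2].astype(np.float32)))
print(observe()["clock"])
E
```

```text
clock: 19.02
eef_pos: [0.4428, 0.294, 0.2405]
tool_rot: [[-0.163, 0.987, 0.003], [0.987, 0.163, 0.002], [0.002, 0.004, -1.0]]
wrist_force: [1.0, 0.4, 0.1]
opening: 0.0853
shift [-33.17   7.9    3.79] az 1.64 rows 5.489448535585684 8.769876032491796 t 19.12 pos [0.4418 0.2933 0.2379] j6 0.42
scene can_blue [(0.83, [0.6093, 0.3228, 0.0052])]
scene can_yellow [(0.88, [0.5269, 0.3058, 0.0012])]
scene can_red [(0.61, [0.5261, -0.1163, 0.0115]), (0.56, [0.4431, 0.2921, 0.0015])]
scene spot_blue [(0.69, [0.5121, 0.0662, 0.0108])]
    0.69 ((0.4767901599407196, 0.3369900584220886), (0.06656228005886078, 0.18400165438652039), 59.7294921875)
scene spot_yellow []
    0.86 ((0.5183832049369812, -0.025805644690990448), (0.07692704349756241, 0.08421073853969574), 5.882044792175293)
scene spot_red [(0.6, [0.5266, -0.118, 0.0151])]
    0.63 ((0.5284208059310913, -0.11532051116228104), (0.07937227934598923, 0.08401358872652054), 5.882800102233887)
side can_blue [(0.67, [0.6072, 0.3216, 0.0084])]
side can_yellow [(0.69, [0.5279, 0.3054, 0.0025])]
side can_red [(0.63, [0.4401, 0.2927, 0.0052])]
side spot_blue [(0.82, [0.51, 0.0598, 0.0106]), (0.68, [0.526, 0.305, -0.0018])]
    0.69 ((0.5105418562889099, 0.06258081644773483), (0.07676661014556885, 0.08707977086305618), 5.381472110748291)
side spot_yellow [(0.68, [0.518, -0.0238, 0.0114])]
    0.91 ((0.517365574836731, -0.027819059789180756), (0.07544167339801788, 0.08647414296865463), 3.948216438293457)
side spot_red []
    0.98 ((0.5277628898620605, -0.11557111144065857), (0.07448312640190125, 0.08079990744590759), 6.038719654083252)
20.025
```

View pics/b5.png

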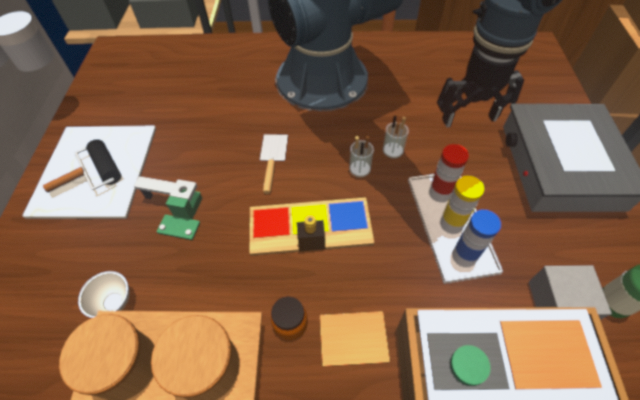

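All three cans stand in the tray, and the marks match the slots within 3 mm. Next I hover over the pin for an accurate look.

```bash
python3 -m jog '[[-33.2,7.9,0,0,0,1.64,0],[-33.2,7.9,0,0,0,1.64,0],[-33.2,7.9,0,0,0,1.64,0],[-33.2,7.9,0,0,0,1.64,0],[-33.2,7.9,5.8,0,0,1.64,0],[-33.2,7.9,5.8,0,0,1.64,0],[-33.2,7.9,5.8,0,0,1.64,0],[-33.2,7.9,5.8,0,0,1.64,0],[-33.2,7.9,5.8,0,0,1.64,0],[-33.2,7.9,5.8,0,0,1.64,0],[-33.2,7.9,5.8,0,0,1.64,0],[-33.2,7.9,5.8,0,0,1.64,0]]'
python3 - <<'E'
from h import *
p=P("wrist"); rel([.574,-.021,.18],RH)
im=grab_frame("wrist"); cv2.imwrite("pics/c1.png",im[:,:,::-1])
s=observe(); print(proj("wrist",[s["eef_pos"][0],s["eef_pos"][1],.102],p))
print([(round(d["p"],2),np.round(d["at"],4).tolist()) for d in mark_of("wrist","pin")])
E
```

```text
clock: 21.52
eef_pos: [0.5741, -0.0212, 0.1803]
tool_rot: [[0.995, 0.097, 0.0], [0.097, -0.995, -0.0], [0.0, 0.0, -1.0]]
wrist_force: [0.4, -0.0, 1.1]
opening: 0.0851
shift [-0.   -0.02  0.03] az 0.002 rows 0.00644518423023474 0.010582237454488552 t 21.52 pos [ 0.5741 -0.0212  0.1803] j6 1.44
[[322.55386886 207.47481651]]
[(0.76, [0.5743, -0.0217, 0.0088])]
```

View pics/c1.png

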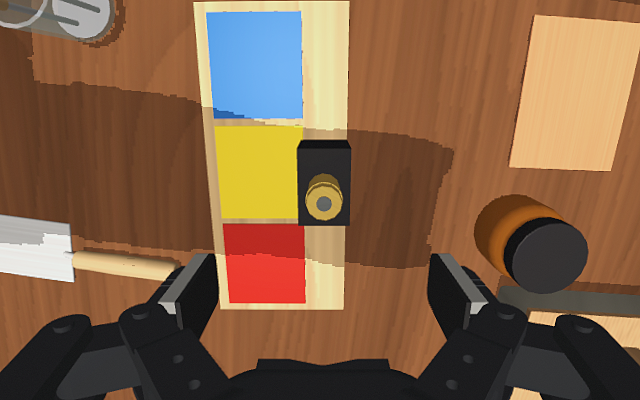

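Run:
```python
import cv2,numpy as np
im=cv2.imread('pics/c1.png')
cv2.imwrite('pics/c1z.png',cv2.resize(im[165:235,285:365],None,fx=8,fy=8,interpolation=cv2.INTER_CUBIC))
hsv=cv2.cvtColor(im,cv2.COLOR_BGR2HSV)
c=hsv[165:235,285:365]
print(hsv[204,324],hsv[196,324],hsv[184,324],hsv[212,324],hsv[203,312])
```

```text
[ 45  10 102] [ 20 130 137] [ 20 169 113] [ 21 154 196] [ 22 154 199]
```

View pics/c1z.png

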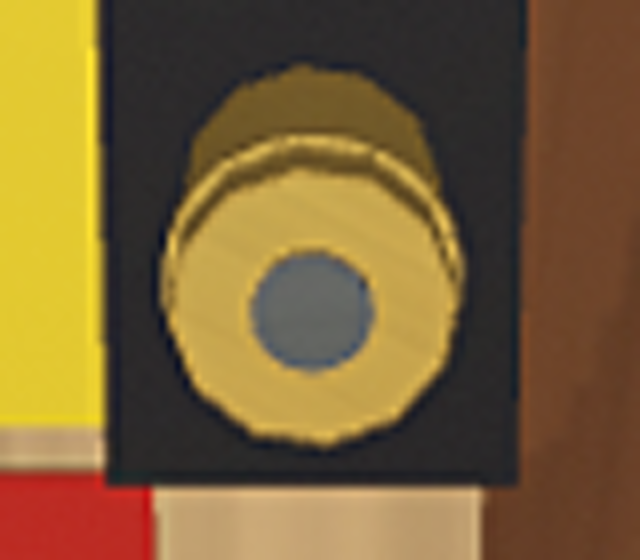

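The grey hole in the top of the pin head is at about (323.6,203.3), within 3 mm of the TCP axis. I descend and grip the head.

```bash
python3 -m jog '[[0,-0.1,4,0,0,0,0],[0,-0.1,8,0,0,0,0],[0,-0.1,10,0,0,0,0],[0,-0.1,11,0,0,0,0],[0,-0.1,11,0,0,0,0],[0,-0.1,11,0,0,0,1],[0,-0.1,11,0,0,0,1],[0,-0.1,11,0,0,0,1],[0,-0.1,11,0,0,0,1],[0,-0.1,11,0,0,0,1],[0,-0.1,11,0,0,0,1],[0,-0.1,11,0,0,0,1]]'
python3 -m jog '[[0,0,0,0,0,0,1],[0,0,-0.3,0,0,0,1],[0,0,-1,0,0,0,1],[0,0,-3,0,0,0,1],[0,0,-6,0,0,0,1],[0,0,-9,0,0,0,1],[0,0,-9,0,0,0,1],[0,0,-9,0,0,0,1]]'
python3 - <<'E'
from h import *
p=P("wrist"); rel([.471,-.28,.16],RH)
im=grab_frame("wrist"); cv2.imwrite("pics/c2.png",im[:,:,::-1])
cv2.imwrite("pics/c2s.png",grab_frame("side")[:,:,::-1])
E
```

```text
clock: 23.12
eef_pos: [0.5741, -0.0203, 0.0708]
tool_rot: [[0.995, 0.095, 0.001], [0.095, -0.995, -0.0], [0.001, 0.0, -1.0]]
wrist_force: [-2.2, -0.0, 6.7]
opening: 0.0225
clock: 24.12
eef_pos: [0.5737, -0.0203, 0.1598]
tool_rot: [[0.995, 0.095, -0.001], [0.095, -0.995, 0.0], [-0.001, -0.0, -1.0]]
wrist_force: [-0.2, -0.0, -0.8]
opening: 0.0223
shift [-1.269e+01  2.488e+01 -1.000e-02] az -0.0 rows 4.468634787105922 0.00014059964439764252 t 24.12 pos [ 0.5737 -0.0203  0.1598] j6 1.44
```

View pics/c2.png

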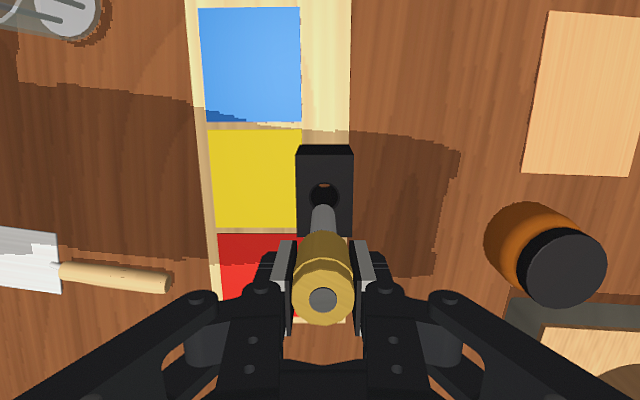

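View pics/c2s.png

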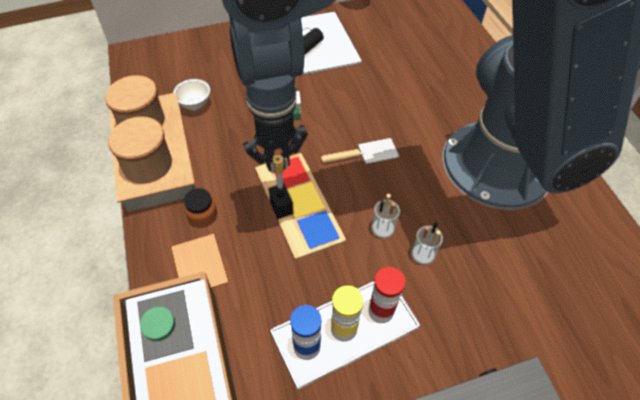

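The pin is held upright: head disc at (323,299), shaft tip near (322,212), and the cans are still in the tray. I move beside the bracket so that the bore is visible past the pin.

```bash
python3 - <<'E'
from h import *
rel([.474,-.354,.145],RH)
E
python3 -m jog '[[-13,6,0,0,0,0,1],[-13.2,12,0,0,0,0,1],[-13.2,18,0,0,0,0,1],[-13.2,24,0,0,0,0,1],[-13.1,30,0,0,0,0,1],[-13.1,32.2,1.4,0,0,0,1],[-13.1,32.2,1.4,0,0,0,1],[-13.1,32.2,1.4,0,0,0,1],[-13.1,32.2,1.4,0,0,0,1]]'
python3 - <<'E'
from h import *
rel([.474,-.354,.145],RH)
im=grab_frame("wrist"); cv2.imwrite("pics/c3.png",im[:,:,::-1])
print([(round(d["p"],2),np.round(d["at"],4).tolist()) for d in mark_of("wrist","bracket")])
cv2.imwrite('pics/c3z.png',cv2.resize(im[90:340,200:440,::-1],None,fx=2.4,fy=2.4,interpolation=cv2.INTER_CUBIC))
E
```

```text
shift [-13.05  32.28   1.45] az -0.0 rows 5.575874370848022 8.800495797579001e-05 t 24.23 pos [ 0.5734 -0.0203  0.1593] j6 1.44
clock: 25.35
eef_pos: [0.4743, -0.3521, 0.1465]
tool_rot: [[0.995, 0.096, -0.0], [0.096, -0.995, 0.0], [0.0, -0.0, -1.0]]
wrist_force: [-1.0, 0.7, -0.9]
opening: 0.0224
shift [-0.04  0.19  0.15] az 0.001 rows 0.038890923903966174 0.0065708988019655724 t 25.35 pos [ 0.4743 -0.3521  0.1465] j6 0.84
[(0.74, [0.4684, -0.3209, -0.0035])]
```

View pics/c3.png

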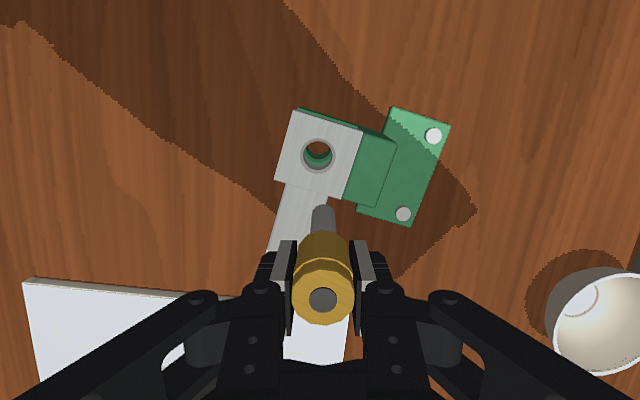

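View pics/c3z.png

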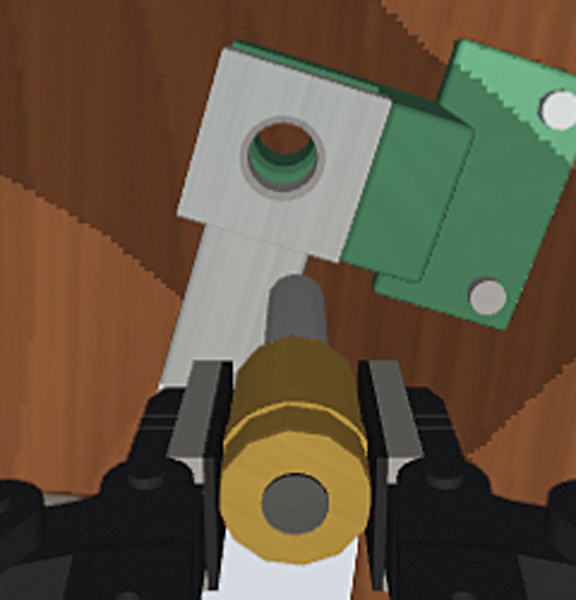

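Run:
```python
from h import *
c=camera_params("wrist");K=c["camera_matrix"];T=c["T_tool_cam"]
M=np.linalg.inv(T);p=(K,c["k1"],M[:3,:3],M[:3,3])
def U(uv,z): return np.round(unproj("wrist",[uv],z,p)[0]*1000,2)
print("head disc",U((322.7,299.3),-.0312))
print("bore rim",U((317.3,155.6),.0825))
print("tip apex(far edge of end / taper)",U((323.6,204),.0668),U((323.6,204),.0588))
# predicted shaft silhouettes for pin at tool (x0,y0)
h=U((322.7,299.3),-.0312)/1000
a=np.linspace(0,2*np.pi,200)
for y0 in (h[1],):
  for z,r in((.0668,.004),(.0588,.007),(.0068,.012),(-.0312,.012)):
    q=proj("wrist",np.c_[h[0]+r*np.cos(a),y0+r*np.sin(a),np.full(200,z)],p); print(z,"u",q[:,0].min(),q[:,0].max(),"v",q[:,1].min(),q[:,1].max())
s=observe();print(s["eef_pos"],s["tool_rot"].tolist())
```

```text
head disc [  0.07  -1.87 -31.2 ]
bore rim [ -3.32 -33.27  82.5 ]
tip apex(far edge of end / taper) [ 0.66 -6.03 66.8 ] [ 0.63 -8.59 58.8 ]
0.0668 u 316.1621598719369 329.1175811161406 v 204.24216804848714 216.51654471164238
0.0588 u 310.89808065006383 334.387018245707 v 203.5485856661554 225.72124290468813
0.0068 u 296.3920071354888 348.9448070720785 v 228.26766734178838 276.2155570213339
-0.0312 u 288.9325005144909 356.471918979233 v 269.007446757848 327.8473194421902
[ 0.4744146  -0.35222299  0.14672998] [[0.9953555360318509, 0.09626634196885489, 0.00038509048601258905], [0.09626642023921925, -0.9953555847986493, -0.00019011697739024775], [0.00036500009994593714, 0.00022630526849564455, -0.999999907780422]]
```

The bore rim is at (317.3,155.6), the pin tip at (323.6,204) and the head disc at (322.7,299.3). The bore therefore lies 3.6 mm and 31.4 mm from the pin, both along negative tool axes. I align there, then look again.

```bash
python3 -m jog '[[-0.36,-1.6,0,0,0,0,1],[-0.36,-3.1,0,0,0,0,1],[-0.36,-3.1,0,0,0,0,1],[-0.36,-3.1,0,0,0,0,1],[-0.36,-3.1,0,0,0,0,1]]'
python3 - <<'E'
from h import *
rel([.4679,-.3194,.145],RH)
im=grab_frame("wrist"); cv2.imwrite('pics/c4z.png',cv2.resize(im[120:280,240:400,::-1],None,fx=3.6,fy=3.6,interpolation=cv2.INTER_CUBIC))
im=grab_frame("side"); cv2.imwrite('pics/c4s.png',cv2.resize(im[50:150,240:340,::-1],None,fx=5.6,fy=5.6,interpolation=cv2.INTER_CUBIC))
im=grab_frame("scene"); cv2.imwrite('pics/c4c.png',cv2.resize(im[120:260,110:250,::-1],None,fx=4,fy=4,interpolation=cv2.INTER_CUBIC))
E
```

```text
clock: 26.08
eef_pos: [0.4677, -0.323, 0.1463]
tool_rot: [[0.996, 0.095, 0.0], [0.095, -0.996, -0.0], [0.0, 0.0, -1.0]]
wrist_force: [-0.4, 0.6, -0.9]
opening: 0.0221
shift [ 0.06 -0.36  0.13] az -0.0 rows 0.06179182692322757 0.0005433976604395415 t 26.07 pos [ 0.4677 -0.323   0.1463] j6 0.87
```

View pics/c4z.png

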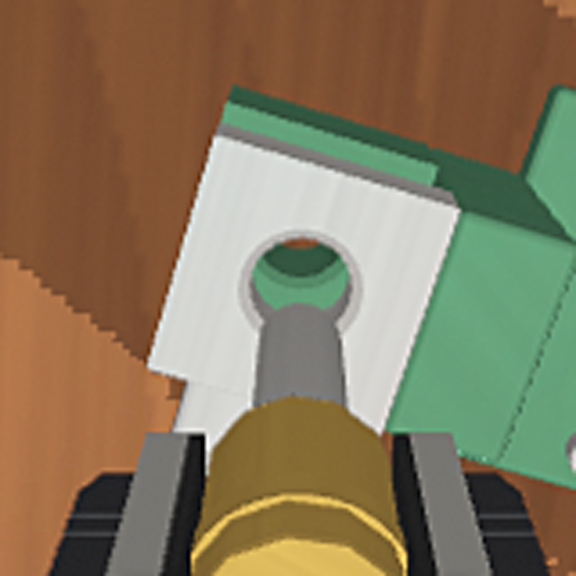

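View pics/c4s.png

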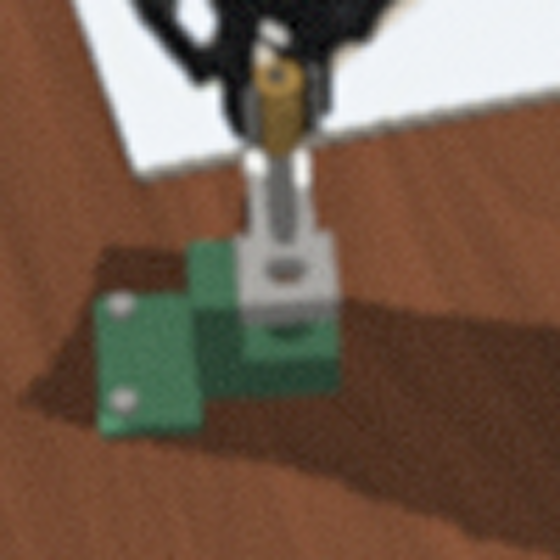

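View pics/c4c.png

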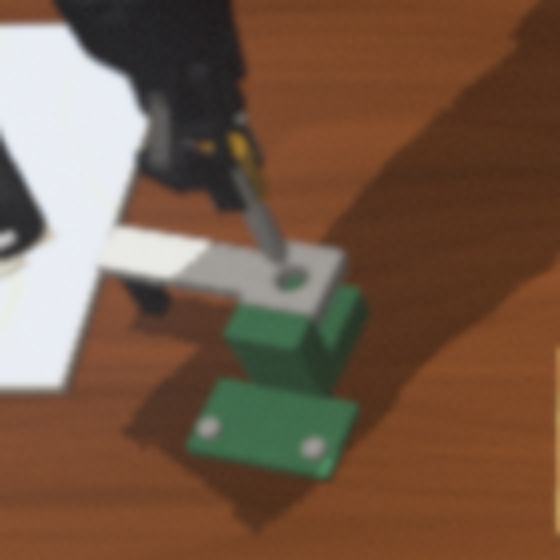

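Run:
```python
from h import *
c=camera_params("wrist");K=c["camera_matrix"];T=c["T_tool_cam"]
M=np.linalg.inv(T);p=(K,c["k1"],M[:3,:3],M[:3,3])
a=np.linspace(0,2*np.pi,200)
f=lambda u:(np.array(u)+.5)*3.6-.5
for x0,y0 in((0,-.002),(0.0002,-.004),(.0002,-.0045),(.0002,-.005)):
    q=proj("wrist",np.c_[x0+.0115*np.cos(a),y0+.0115*np.sin(a),np.full(200,.0823)],p)-[240,120]
    print(x0,y0,"zoom u",f(q[:,0].min()),f(q[:,0].max()),"v",f(q[:,1].min()),f(q[:,1].max()))
    q=proj("wrist",np.c_[x0+.0095*np.cos(a),y0+.0095*np.sin(a),np.full(200,.0843)],p)-[240,120]
    print("   inner zoom u",f(q[:,0].min()),f(q[:,0].max()),"v",f(q[:,1].min()),f(q[:,1].max()))
# edge positions
im=cv2.imread('pics/c4z.png',0)
print(im[225:275:2,301]); print(im[290,230:275:2]); print(im[290,330:375:2])
```

```text
0 -0.002 zoom u 235.59606792681507 361.2323972061679 v 238.05891649046882 357.8851966358643
   inner zoom u 246.94228042389963 349.8909335090682 v 245.84703987211623 344.1045795981576
0.0002 -0.004 zoom u 236.54088794942288 362.4786131043491 v 227.32308896725343 347.7270290037253
   inner zoom u 247.9066148294085 351.10006602321425 v 235.24322444886747 333.9701113525884
0.0002 -0.0045 zoom u 236.50392242519086 362.51717785114073 v 224.6310991214996 345.1797784917519
   inner zoom u 247.87673111594887 351.1315280565265 v 232.5843979167803 331.4288821087505
0.0002 -0.005 zoom u 236.46693556052674 362.5557652888829 v 221.93589897616553 342.62944484519807
   inner zoom u 247.8468303851651 351.1630084228712 v 229.92242509977459 328.88460863462467
[215 215 205 190 178 169 139 107  91  87  91  88  81  75  72  71  72  73
  74  74  74  74  75  75  66]
[214 216 223 215 194 180 182 188 190 177 150 120 106 117 129 135 138 136
 135 135 135 136 136]
[138 137 137 137 140 140 135 123 109 104 115 150 185 190 183 179 189 211
 223 219 217 216 215]
```

The remaining error is about −1.7 mm in tool y and none in x. I correct it and descend into the upper ear in small steps.

```bash
python3 -m jog '[[0,-0.17,0,0,0,0,1],[0,-0.17,0.5,0,0,0,1],[0,-0.17,1,0,0,0,1],[0,-0.17,1.4,0,0,0,1],[0,-0.17,1.8,0,0,0,1],[0,-0.17,2.2,0,0,0,1],[0,-0.17,2.6,0,0,0,1],[0,-0.17,2.6,0,0,0,1]]'
python3 - <<'E'
from h import *
rel([.4679,-.3194,.0708],RH)
im=grab_frame("wrist"); cv2.imwrite('pics/c5z.png',cv2.resize(im[120:280,240:400,::-1],None,fx=3.6,fy=3.6,interpolation=cv2.INTER_CUBIC))
E
```

```text
clock: 27.22
eef_pos: [0.4673, -0.3209, 0.12]
tool_rot: [[0.995, 0.095, -0.0], [0.095, -0.995, 0.0], [-0.0, -0.0, -1.0]]
wrist_force: [0.1, 0.1, -1.3]
opening: 0.0222
shift [ 0.08 -0.14  4.92] az 0.0 rows 0.7876317415204356 3.942284954573698e-05 t 27.23 pos [ 0.4673 -0.3209  0.12  ] j6 0.87
```

View pics/c5z.png

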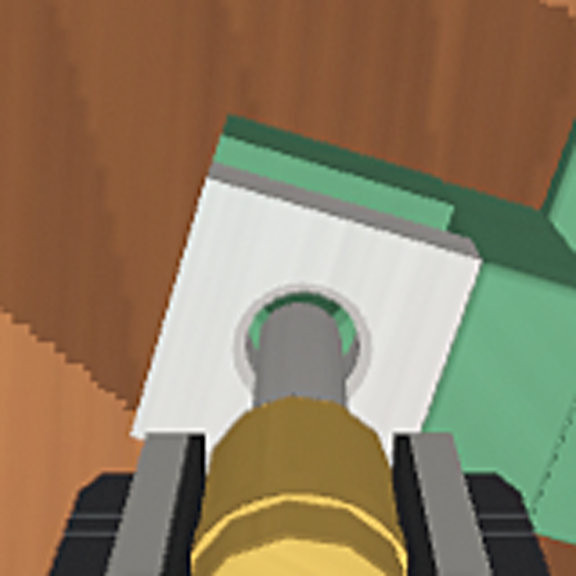

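The tip is inside the upper bore with no contact force (−1.3 N is the pin's weight), so I continue down.

```bash
python3 -m jog '[[0.03,0,0.5,0,0,0,1],[0.03,0,1,0,0,0,1],[0.03,0,1.5,0,0,0,1],[0.03,0,2,0,0,0,1],[0.03,0,2.5,0,0,0,1],[0.03,0,3,0,0,0,1],[0.03,0,3,0,0,0,1]]'
```

```text
clock: 28.15
eef_pos: [0.4675, -0.3209, 0.0899]
tool_rot: [[0.995, 0.095, -0.001], [0.095, -0.995, 0.0], [-0.0, -0.0, -1.0]]
wrist_force: [0.1, -0.9, -1.0]
opening: 0.0227
```

```bash
python3 -m jog '[[0,0,0.5,0,0,0,1],[0,0,1,0,0,0,1],[0,0,1.5,0,0,0,1],[0,0,1.85,0,0,0,1],[0,0,1.85,0,0,0,1],[0,0,1.85,0,0,0,1]]'
python3 -m jog '[[0,0,0,0,0,0,0],[0,0,0,0,0,0,0],[0,0,0,0,0,0,0],[0,0,0,0,0,0,0],[0,0,0,0,0,0,0]]'
python3 - <<'E'
from h import *
im=grab_frame("wrist"); cv2.imwrite('pics/c6.png',im[:,:,::-1])
im=grab_frame("side"); cv2.imwrite('pics/c6s.png',cv2.resize(im[50:150,240:340,::-1],None,fx=5.6,fy=5.6,interpolation=cv2.INTER_CUBIC))
E
```

```text
clock: 28.9
eef_pos: [0.4678, -0.3211, 0.0719]
tool_rot: [[0.995, 0.095, 0.0], [0.095, -0.995, -0.0], [0.0, 0.0, -1.0]]
wrist_force: [-0.7, -0.3, -1.2]
opening: 0.0223
clock: 29.52
eef_pos: [0.4677, -0.321, 0.0718]
tool_rot: [[0.995, 0.095, -0.0], [0.095, -0.995, 0.0], [-0.0, -0.0, -1.0]]
wrist_force: [0.6, 0.1, 0.0]
opening: 0.0852
```

View pics/c6.png

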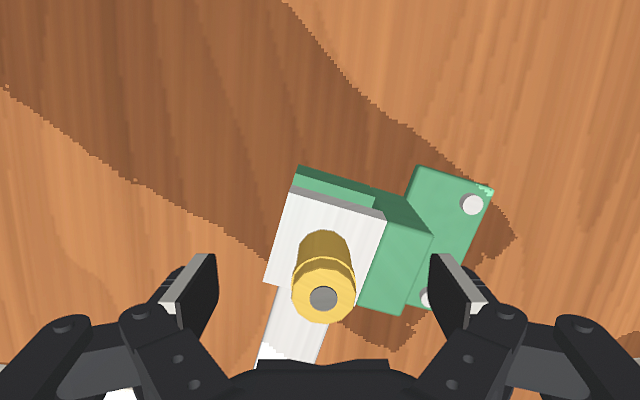

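View pics/c6s.png

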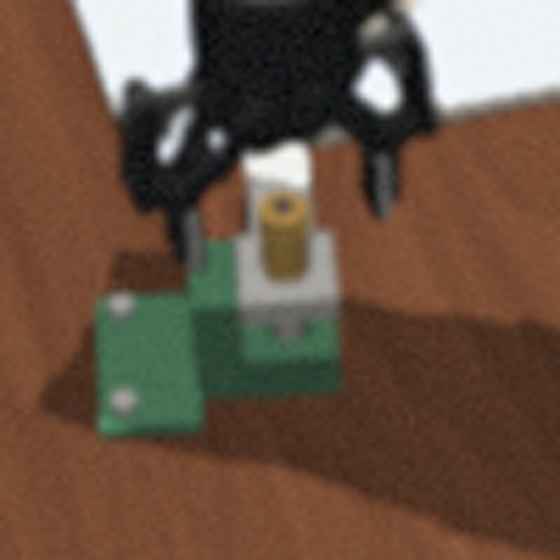

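The head now rests on the upper ear, and the side view shows the shaft passing between the ears. I rise and fetch red from the near slot.

```bash
python3 -m jog '[[0,0,-3,0,0,0,0],[0,0,-8,0,0,0,0],[0,0,-13,0,0,0,0],[0,0,-17,0,0,0,0],[0,0,-17,0,0,0,0],[0,0,-17,0,0,0,0]]'
python3 - <<'E'
from h import *
rel([*slot["near"],.24],TH)
E
```

```text
clock: 30.38
eef_pos: [0.4676, -0.3209, 0.2411]
tool_rot: [[0.995, 0.095, -0.001], [0.095, -0.995, 0.0], [-0.001, -0.0, -1.0]]
wrist_force: [-0.3, -0.1, -0.8]
opening: 0.0853
shift [  3.28 -61.36   0.13] az -1.639 rows 9.831348354418763 8.764756815506106 t 30.38 pos [ 0.4676 -0.3209  0.2411] j6 0.87
```

```bash
python3 -m jog '[[3.3,-61.35,0,0,0,-1.64,0],[3.3,-61.35,0,0,0,-1.64,0],[3.3,-61.35,0,0,0,-1.64,0],[3.3,-61.35,0,0,0,-1.64,0],[3.3,-61.35,0,0,0,-1.64,0],[3.3,-61.35,0,0,0,-1.64,0],[3.3,-61.35,0,0,0,-1.64,0],[3.3,-61.35,0,0,0,-1.64,0],[3.3,-61.35,0,0,0,-1.64,0],[3.3,-61.35,0,0,0,-1.64,0],[3.3,-61.35,0,0,0,-1.64,0],[3.3,-61.35,0,0,0,-1.64,0]]'
python3 - <<'E'
from h import *
rel([*slot["near"],.107],TH)
im=grab_frame("wrist"); cv2.imwrite('pics/d1.png',im[:,:,::-1])
im=grab_frame("scene"); cv2.imwrite('pics/d1s.png',im[:,:,::-1])
for n in can: print(n,[(round(d["p"],2),np.round(d["at"],4).tolist()) for d in mark_of("wrist","can_"+n)])
print([(round(d["p"],2),np.round(d["at"],4).tolist()) for d in mark_of("scene","pin")])
E
```

```text
clock: 31.88
eef_pos: [0.4419, 0.2923, 0.2407]
tool_rot: [[-0.164, 0.986, -0.002], [0.986, 0.164, -0.001], [-0.001, -0.002, -1.0]]
wrist_force: [-0.4, 0.4, 1.5]
opening: 0.0852
shift [ 0.08  0.05 13.37] az 0.001 rows 2.139255180809255 0.007416022060803113 t 31.88 pos [0.4419 0.2923 0.2407] j6 0.42
blue []
yellow [(0.72, [0.5246, 0.3084, 0.0073])]
red [(0.98, [0.4382, 0.2949, 0.0032])]
[]
```

View pics/d1.png

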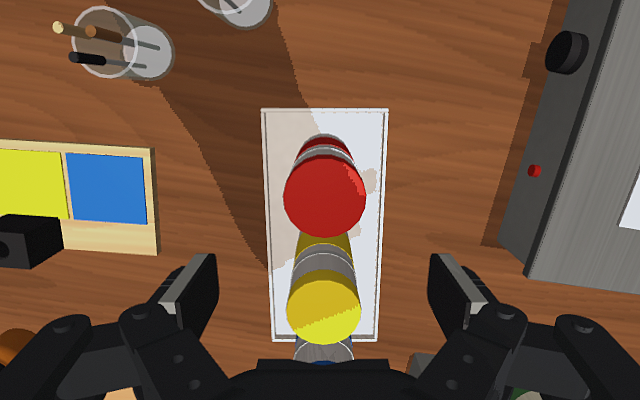

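View pics/d1s.png

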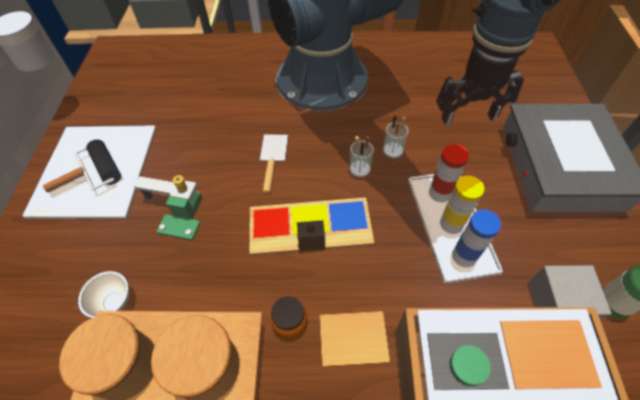

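The pin head sits on the upper ear at (180,185), and red is at (325,195) in the wrist view, below the gripper. I descend on red.

```bash
python3 -m jog '[[0.05,0,5,0,0,0,0],[0.05,0,10,0,0,0,0],[0.05,0,13.3,0,0,0,0],[0.05,0,13.3,0,0,0,0],[0.05,0,13.3,0,0,0,1],[0.05,0,13.3,0,0,0,1],[0.05,0,13.3,0,0,0,1],[0.05,0,13.3,0,0,0,1],[0.05,0,13.3,0,0,0,1],[0.05,0,13.3,0,0,0,1]]'
python3 - <<'E'
from h import *
rel([.528,-.115,.18],RH)
s=observe();print(s["opening"],s["wrist_force"])
E
```

```text
clock: 33.42
eef_pos: [0.4434, 0.2939, 0.1108]
tool_rot: [[-0.163, 0.987, 0.003], [0.987, 0.163, 0.002], [0.001, 0.003, -1.0]]
wrist_force: [-0.8, -1.7, 8.5]
opening: 0.0554
shift [-41.71   1.69  -6.96] az 1.64 rows 6.771726578185545 8.769349904869506 t 33.42 pos [0.4434 0.2939 0.1108] j6 0.42
0.055356519450953885 [-0.82031985 -1.73395403  8.47226484]
```

```bash
python3 -m jog '[[0,0,-3,0,0,0,1],[0,0,-6.8,0,0,0.1,1],[-6,0.3,-6.8,0,0,0.28,1],[-12,0.5,-6.8,0,0,0.46,1],[-18,0.8,-6.8,0,0,0.64,1],[-24,1,-6.8,0,0,0.82,1],[-30,1.2,-6.8,0,0,1,1],[-36,1.5,-6.8,0,0,1.18,1],[-41.7,1.7,-6.8,0,0,1.36,1],[-41.7,1.7,-6.8,0,0,1.54,1],[-41.7,1.7,-6.8,0,0,1.64,1],[-41.7,1.7,-6.8,0,0,1.64,1]]'
python3 - <<'E'
from h import *
rel([.528,-.115,.1185],RH)
print(observe()["opening"])
E
```

```text
clock: 34.92
eef_pos: [0.5275, -0.1155, 0.1776]
tool_rot: [[0.995, 0.095, 0.001], [0.095, -0.995, -0.0], [0.001, 0.0, -1.0]]
wrist_force: [0.0, -1.1, -4.1]
opening: 0.0547
shift [ 0.05 -0.05  5.91] az 0.0 rows 0.9448980706582261 0.0017966500342657065 t 34.92 pos [ 0.5275 -0.1155  0.1776] j6 1.26
0.05465059369982853
```

```bash
python3 -m jog '[[0.05,-0.05,3,0,0,0,1],[0.05,-0.05,5,0,0,0,1],[0.05,-0.05,5.7,0,0,0,1],[0.05,-0.05,5.9,0,0,0,1],[0.05,-0.05,5.9,0,0,0,1]]'
```

```text
clock: 35.55
eef_pos: [0.5282, -0.1154, 0.1207]
tool_rot: [[0.995, 0.097, 0.003], [0.097, -0.995, -0.002], [0.002, 0.002, -1.0]]
wrist_force: [-11.2, -2.7, 26.8]
opening: 0.0547
```

Contact reads 27 N, so the can is standing on the spot. I release and rise.

```bash
python3 -m jog '[[0,0,-0.2,0,0,0,1],[0,0,-0.2,0,0,0,0],[0,0,-0.2,0,0,0,0],[0,0,-0.2,0,0,0,0],[0,0,-0.2,0,0,0,0],[0,0,-5,0,0,0,0],[0,0,-10,0,0,0,0],[0,0,-12,0,0,0,0],[0,0,-12,0,0,0,0]]'
python3 - <<'E'
from h import *
rel([*slot["mid"],.24],TH)
im=grab_frame("scene"); cv2.imwrite('pics/d2.png',im[:,:,::-1])
for c in ["scene","wrist"]:
  grab_frame(c); print([(round(d["p"],2),np.round(d["at"],4).tolist()) for d in mark_of(c,"can_red")])
E
```

```text
clock: 36.67
eef_pos: [0.5285, -0.1149, 0.2391]
tool_rot: [[0.995, 0.095, 0.003], [0.095, -0.995, -0.001], [0.003, 0.001, -1.0]]
wrist_force: [-0.3, -0.3, -0.7]
opening: 0.0854
shift [  3.76 -42.02  -0.12] az -1.639 rows 6.75060660051826 8.764402252385205 t 36.67 pos [ 0.5285 -0.1149  0.2391] j6 1.26
[(0.83, [0.5262, -0.1133, 0.0109])]
[(0.58, [0.5278, -0.1141, 0.0139])]
```

View pics/d2.png

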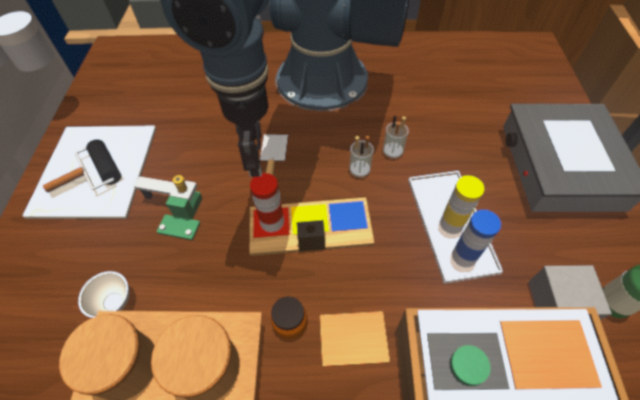

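Red stands on its spot: (268,205) in the picture, marks within 2 mm. Yellow is next.

```bash
python3 -m jog '[[3.75,-42,0,0,0,-1.64,0],[3.75,-42,0,0,0,-1.64,0],[3.75,-42,0,0,0,-1.64,0],[3.75,-42,0,0,0,-1.64,0],[3.75,-42,0,0,0,-1.64,0],[3.75,-42,0,0,0,-1.64,0],[3.75,-42,0,0,0,-1.64,0],[3.75,-42,0,0,0,-1.64,0],[3.75,-42,0,0,0,-1.64,0],[3.75,-42,0,0,0,-1.64,0],[3.75,-42,0,0,0,-1.64,0]]'
python3 - <<'E'
from h import *
rel([*slot["mid"],.1075],TH)
E
```

```text
clock: 38.3
eef_pos: [0.5251, 0.3067, 0.2374]
tool_rot: [[-0.16, 0.987, -0.001], [0.987, 0.16, -0.0], [-0.0, -0.001, -1.0]]
wrist_force: [0.8, 0.7, -1.1]
opening: 0.0857
shift [ 0.02  0.1  12.99] az -0.002 rows 2.078949055935916 0.01331172751742282 t 38.3 pos [0.5251 0.3067 0.2374] j6 0.37
```

```bash
python3 -m jog '[[0,0.05,5,0,0,0,0],[0,0.05,10,0,0,0,0],[0,0.05,13,0,0,0,0],[0,0.05,13,0,0,0,0],[0,0.05,13,0,0,0,1],[0,0.05,13,0,0,0,1],[0,0.05,13,0,0,0,1],[0,0.05,13,0,0,0,1],[0,0.05,13,0,0,0,1],[0,0.05,13,0,0,0,1]]'
python3 - <<'E'
from h import *
rel([.518,-.0265,.18],RH)
s=observe();print(s["opening"],s["wrist_force"])
E
```

```text
clock: 39.55
eef_pos: [0.5267, 0.3074, 0.1098]
tool_rot: [[-0.163, 0.987, 0.003], [0.987, 0.163, 0.001], [0.001, 0.003, -1.0]]
wrist_force: [-1.3, -1.6, 7.5]
opening: 0.0547
shift [-32.8   -6.28  -7.06] az 1.639 rows 5.460987412539453 8.767286861033451 t 39.55 pos [0.5267 0.3074 0.1098] j6 0.36
0.05466718842757867 [-1.30341456 -1.63011507  7.46994167]
```

```bash
python3 -m jog '[[0,0,-3,0,0,0,1],[0,0,-7.1,0,0,0.1,1],[-5,-1,-7.1,0,0,0.28,1],[-10,-2,-7.1,0,0,0.46,1],[-15,-3,-7.1,0,0,0.64,1],[-20,-4,-7.1,0,0,0.82,1],[-25,-5,-7.1,0,0,1,1],[-29,-5.8,-7.1,0,0,1.18,1],[-32.8,-6.25,-7.1,0,0,1.36,1],[-32.8,-6.25,-7.1,0,0,1.54,1],[-32.8,-6.25,-7.1,0,0,1.64,1],[-32.8,-6.25,-7.1,0,0,1.64,1]]'
python3 - <<'E'
from h import *
rel([.518,-.0265,.1205],RH)
print(observe()["opening"])
E
```

```text
clock: 41.05
eef_pos: [0.518, -0.0269, 0.1796]
tool_rot: [[0.995, 0.095, 0.001], [0.095, -0.995, -0.0], [0.001, 0.0, -1.0]]
wrist_force: [0.2, 0.1, -3.0]
opening: 0.0552
shift [-0.   -0.04  5.91] az 0.0 rows 0.9464079760902366 0.00095733614219121 t 41.05 pos [ 0.518  -0.0269  0.1796] j6 1.42
0.05519392543147125
```

```bash
python3 -m jog '[[0,0,3,0,0,0,1],[0,0,5,0,0,0,1],[0,0,5.6,0,0,0,1],[0,0,5.85,0,0,0,1],[0,0,5.85,0,0,0,1]]'
```

```text
clock: 41.68
eef_pos: [0.5181, -0.0268, 0.121]
tool_rot: [[0.995, 0.095, 0.001], [0.095, -0.995, -0.0], [0.001, 0.0, -1.0]]
wrist_force: [0.2, 0.2, -2.8]
opening: 0.0549
```

```bash
python3 -m jog '[[0,0,0.2,0,0,0,1],[0,0,0.2,0,0,0,1]]'
```

```text
clock: 41.92
eef_pos: [0.5183, -0.0268, 0.1198]
tool_rot: [[0.995, 0.095, 0.002], [0.095, -0.995, -0.0], [0.002, 0.0, -1.0]]
wrist_force: [-5.3, 0.4, 14.3]
opening: 0.0551
```

Yellow is in contact with its spot, so I release and rise.

```bash
python3 -m jog '[[0,0,-0.1,0,0,0,1],[0,0,-0.1,0,0,0,0],[0,0,-0.1,0,0,0,0],[0,0,-0.1,0,0,0,0],[0,0,-0.1,0,0,0,0],[0,0,-5,0,0,0,0],[0,0,-10,0,0,0,0],[0,0,-12,0,0,0,0],[0,0,-12,0,0,0,0]]'
python3 - <<'E'
from h import *
rel([*slot["far"],.24],TH)
for c in ["scene","wrist"]:
  grab_frame(c); print([(round(d["p"],2),np.round(d["at"],4).tolist()) for d in mark_of(c,"can_yellow")])
E
```

```text
clock: 43.05
eef_pos: [0.5184, -0.0268, 0.2396]
tool_rot: [[0.995, 0.095, 0.003], [0.095, -0.995, -0.0], [0.003, 0.0, -1.0]]
wrist_force: [-0.5, 0.5, -0.3]
opening: 0.0852
shift [ 1.241e+01 -3.376e+01 -2.000e-02] az -1.639 rows 5.755101333371623 8.764747364369605 t 43.05 pos [ 0.5184 -0.0268  0.2396] j6 1.42
[(0.61, [0.5175, -0.0275, 0.0097]), (0.33, [0.5233, -0.0218, 0.0134])]
[(0.84, [0.5171, -0.0265, 0.0159])]
```

```bash
python3 -m jog '[[12.4,-33.75,0,0,0,-1.64,0],[12.4,-33.75,0,0,0,-1.64,0],[12.4,-33.75,0,0,0,-1.64,0],[12.4,-33.75,0,0,0,-1.64,0],[12.4,-33.75,0,0,0,-1.64,0],[12.4,-33.75,0,0,0,-1.64,0],[12.4,-33.75,0,0,0,-1.64,0],[12.4,-33.75,0,0,0,-1.64,0],[12.4,-33.75,0,0,0,-1.64,0],[12.4,-33.75,0,0,0,-1.64,0],[12.4,-33.75,0,0,0,-1.64,0]]'
python3 - <<'E'
from h import *
rel([*slot["far"],.1075],TH)
E
```

```text
clock: 44.62
eef_pos: [0.6089, 0.3208, 0.2378]
tool_rot: [[-0.16, 0.987, -0.001], [0.987, 0.16, -0.0], [-0.0, -0.001, -1.0]]
wrist_force: [-0.2, 0.8, 0.1]
opening: 0.0857
shift [ 0.    0.12 13.03] az -0.002 rows 2.0846090018135564 0.0124995521770703 t 44.62 pos [0.6089 0.3208 0.2378] j6 0.32
```

```bash
python3 -m jog '[[0,0.05,5,0,0,0,0],[0,0.05,10,0,0,0,0],[0,0.05,13,0,0,0,0],[0,0.05,13,0,0,0,0],[0,0.05,13,0,0,0,1],[0,0.05,13,0,0,0,1],[0,0.05,13,0,0,0,1],[0,0.05,13,0,0,0,1],[0,0.05,13,0,0,0,1],[0,0.05,13,0,0,0,1]]'
python3 - <<'E'
from h import *
rel([.5105,.0625,.18],RH)
s=observe();print(s["opening"],s["wrist_force"])
E
```

```text
clock: 45.88
eef_pos: [0.6106, 0.3214, 0.1105]
tool_rot: [[-0.163, 0.987, 0.003], [0.987, 0.163, 0.001], [0.001, 0.003, -1.0]]
wrist_force: [-0.6, -1.5, 6.7]
opening: 0.0551
shift [-23.91 -14.07  -7.01] az 1.639 rows 4.57812894215079 8.767358510383316 t 45.88 pos [0.6106 0.3214 0.1105] j6 0.32
0.05509273258608512 [-0.57273497 -1.54278838  6.6997421 ]
```

```bash
python3 -m jog '[[0,0,-3,0,0,0,1],[0,0,-7,0,0,0.1,1],[-4,-2.3,-7,0,0,0.28,1],[-8,-4.7,-7,0,0,0.46,1],[-12,-7,-7,0,0,0.64,1],[-16,-9.4,-7,0,0,0.82,1],[-19,-11.2,-7,0,0,1,1],[-22,-13,-7,0,0,1.18,1],[-23.9,-14.05,-7,0,0,1.36,1],[-23.9,-14.05,-7,0,0,1.54,1],[-23.9,-14.05,-7,0,0,1.64,1],[-23.9,-14.05,-7,0,0,1.64,1]]'
python3 - <<'E'
from h import *
rel([.5105,.0625,.1198],RH)
print(observe()["opening"])
E
```

```text
clock: 47.38
eef_pos: [0.5104, 0.0623, 0.1792]
tool_rot: [[0.995, 0.095, 0.001], [0.095, -0.995, 0.0], [0.001, -0.0, -1.0]]
wrist_force: [0.0, 0.1, -3.2]
opening: 0.0544
shift [ 0.   -0.02  5.94] az 0.0 rows 0.9506904816636179 0.0012625851785536555 t 47.38 pos [0.5104 0.0623 0.1792] j6 1.6
0.05439377831393969
```

```bash
python3 -m jog '[[0,0,3,0,0,0,1],[0,0,5,0,0,0,1],[0,0,5.6,0,0,0,1],[0,0,5.9,0,0,0,1],[0,0,5.9,0,0,0,1]]'
```

```text
clock: 48.0
eef_pos: [0.5106, 0.0624, 0.1205]
tool_rot: [[0.995, 0.096, 0.002], [0.096, -0.995, 0.0], [0.002, -0.0, -1.0]]
wrist_force: [-2.4, 0.4, 4.4]
opening: 0.0547
```

Blue is also in contact; I release, rise and check everything.

```bash
python3 -m jog '[[0,0,0,0,0,0,1],[0,0,0,0,0,0,0],[0,0,0,0,0,0,0],[0,0,0,0,0,0,0],[0,0,0,0,0,0,0],[0,0,-5,0,0,0,0],[0,0,-10,0,0,0,0],[0,0,-14,0,0,0,0],[0,-12,-16,0,0,0,0],[0,-18,-16,0,0,0,0],[0,-18,-16,0,0,0,0]]'
python3 - <<'E'
from h import *
for c in ["scene","side"]:
  im=grab_frame(c); cv2.imwrite(f"pics/e_{c}.png",im[:,:,::-1])
  for n in ["can_blue","can_yellow","can_red","pin","bracket","needle_jar"]:
    print(c,n,[(round(d["p"],2),np.round(d["at"],4).tolist()) for d in mark_of(c,n)])
im=cv2.imread("pics/e_scene.png"); cv2.imwrite("pics/e_z.png",cv2.resize(im[110:270,120:440],None,fx=2.5,fy=2.5,interpolation=cv2.INTER_CUBIC))
E
```

```text
clock: 49.38
eef_pos: [0.4926, 0.2434, 0.2797]
tool_rot: [[0.995, 0.095, 0.001], [0.095, -0.995, 0.0], [0.001, -0.0, -1.0]]
wrist_force: [1.8, -0.4, -0.5]
opening: 0.0853
scene can_blue [(0.64, [0.5104, 0.0639, 0.0173])]
scene can_yellow [(0.56, [0.5154, -0.0293, 0.0125]), (0.29, [0.5253, -0.111, 0.0107])]
scene can_red [(0.97, [0.5301, -0.1149, 0.0146])]
scene pin [(0.72, [0.4704, -0.3188, 0.002])]
scene bracket [(0.83, [0.4693, -0.3231, 0.0]), (0.71, [0.5267, -0.1154, 0.0147])]
scene needle_jar [(0.63, [0.3642, 0.1037, 0.0042]), (0.63, [0.3009, 0.1929, -0.0005])]
side can_blue [(0.62, [0.5095, 0.0613, 0.018]), (0.32, [0.5104, 0.0587, 0.0116])]
side can_yellow [(0.8, [0.5211, -0.0286, 0.01]), (0.53, [0.3582, 0.1017, 0.0036])]
side can_red [(0.77, [0.5266, -0.1131, 0.0152]), (0.2, [0.5152, -0.0286, 0.0136])]
side pin [(0.57, [0.4679, -0.3223, 0.0036])]
side bracket [(0.7, [0.4701, -0.3214, -0.0017]), (0.39, [0.5263, -0.114, 0.0162])]
side needle_jar [(0.88, [0.3609, 0.102, 0.0052]), (0.78, [0.3039, 0.1907, -0.0035])]
```

View pics/e_z.png

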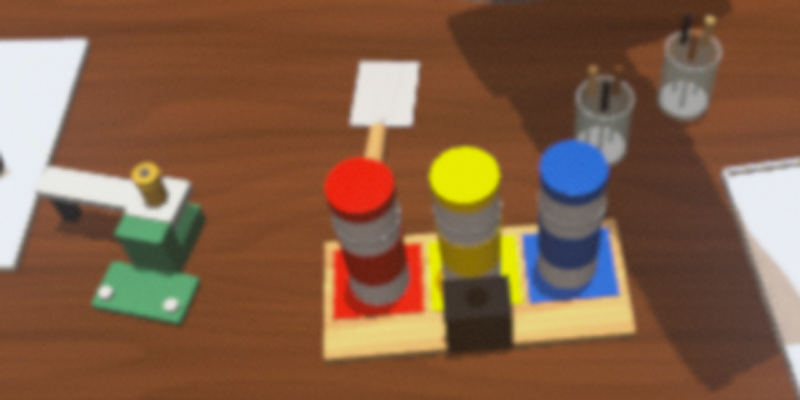

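View pics/e_side.png

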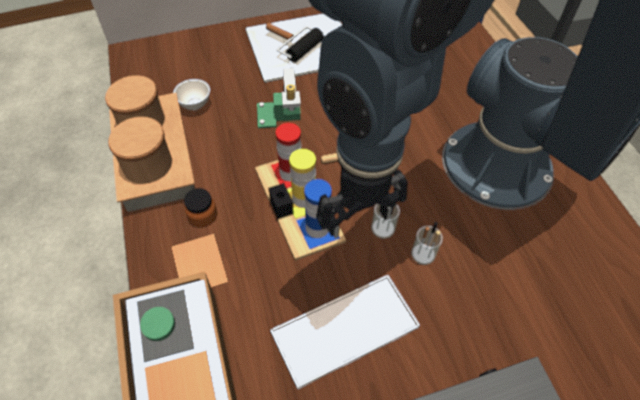

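The pictures show all three cans upright on their own colours, the pin seated in the bracket, both jars standing and the gripper open and clear. I hand in.

```bash
python3 -c "
from rig import *
print(hand_in())"
```

```text
the job is handed in; nothing more can be done
None
```

I moved all three cans into the side tray and threaded the pin through both ears of the bracket. I then put each can back on the spot of its own colour and handed the job in at about 50 s of the 144 s; no verdict came back.

**Cans:** in the last pictures all three stand upright. The marks put each can within about 4 mm of the spot centre I measured, against the 13 mm allowed.

**Pin:** the head rests on the upper ear, and the shaft showed between the ears after release. The marks put the lower end 2 to 4 mm above the bench and within about 4.5 mm of the bracket axis, which is no better than the networks' own accuracy. The wrist-camera measurement and the almost force-free descent are the better evidence that it is in both bores.

**Needle jar and gripper:** both jars stand, and the gripper is open and clear of everything.

**Checks that disagreed:**
- The networks gave a few false extra reports, mostly with low values, such as a "bracket" at the red can. The pictures rule these out.
- Red touched down with about 27 N, under the limits, and did not shift.

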